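# Clamp the sanding block under the hold-down

### The arm

A 6-joint arm with a two-finger parallel gripper is mounted at the origin on a cart in front of the work surface, level with it; the furniture and walls round the work are solid. World frame = base frame: x ahead of the robot, y to its left, z up, the work surface at z = 0. Lengths are in mm, angles in rad, forces in N, time in s.
With the tool pointing down it reaches from about 300 to 775 mm from the base axis. Payload 14.6 kg.
Tool frame: the origin (TCP) lies between the finger pads; the fingertips stand 11 mm ahead of it and the grasp point (between the pads) lies 8 mm behind it; z points along the fingers, y is the line along which they close (so a half turn about z gives the same grasp; the last joint's range is limited). The gripper opens to 94 mm and grips with 3 to 60 N. Pads are 16 mm wide; open, the fingers measure 119 mm over their backs; the gripper's body (75 mm by 177 mm) begins 78 mm behind the grasp point.
Start: joints at [-1.287, 0.3, 1.521, -0, 1.321, -0.067], TCP at [189, -516.496, 185.546] pointing down, gripper open.
Joint ranges: [-3.03, 3.03], [-0.79, 2.21], [0.23, 2.52], [-1.04, 4.18], [0, 3.07], [-2.55, 2.55]. Speed limits (rad/s): [2.22, 2.22, 2.57, 3.14, 3.14, 3.14].

### API

Orientations are given as [roll, pitch, yaw] about the fixed x, y, z axes, in that order (R = Rz(yaw) Ry(pitch) Rx(roll)).
In Python, from cell import manip gives the robot as it stands. The module is installed in compiled form; this text tells all that it offers.
- The arm moves only by the tool arm_command, never from a script. Its argument "rows" is one flat list of numbers, 5 for each row, row after row: the shift along the world's x, y, z in mm, then the turn about the world's z in degrees, then the finger opening in mm, from 0 to 94. In form: [dx, dy, dz, twist, jaw, dx, dy, dz, twist, jaw, ...]. A call has 1 to 5 rows; each row shifts and turns the commanded pose from where the row before left it; what a row does not reach is not made up. A row lasts 1/8 s, in which the tool goes at most 62.5 mm and 10.7 degrees, less where a joint would pass 70% of its speed; a pose out of reach is approached as far as the arm can. A call is refused whole if a number of a shift passes 62.5 or a number of a turn 10.7, either way. A call with a gripper value outside its range is refused whole. The fingers move at their own pace and stop on an object; "newtons" is the grip in N (left out, the last holds). Time passes only in rows, so rows that do not move let the fingers close. It gives the time, the measured TCP pose, the force and the opening at its end, in the units of the state.
- manip.read_state(): the state, without advancing time (a new reading comes with each control period).
- manip.camera(name): name is "scene" or "top" or "wrist"; returns a dict with "image" (400x640x3 uint8, blue, green, red), "z_map" (400x640 float32, mm along the optical axis (not along the pixel's ray), 0 where there is no reading), "fx", "fy", "cx", "cy" (pixels), "pose" (4x4, takes a point from camera to world coordinates). Camera axes: x right, y down, z forward; pixel columns grow to the right and rows downward; lengths in mm; the calibration is good to about 2 mm. A picture is of the moment at which its call begins.
- manip.sign_off(): hands the job in, once; it reports no verdict.
The state is a dict: "clock": time; "joints": joint angles; "qd": joint speeds; "effort": joint torques, N m; "eef_pos": TCP position; "eef_rot": TCP orientation; "wrist_force": force on the tool from outside, world axes, zero at the start; "moment": the same for the moment, N m; "finger_gap": finger opening in mm.
Only numpy, scipy, OpenCV 4.12 (cv2) and the standard library are available. Lean on these libraries where they do the work, as an engineer would, in place of code of your own. Each camera call takes 0.05 s, during which the arm holds its last target. There are 200 camera calls.

### The job

Clamp the wooden sanding block in the hold-down jig for re-facing: lengthwise, slip it in from the jig's open front, under the sprung arm's upturned lip, until its end meets the stop and the arm bears on it, and let go. Then turn the star knob backwards (anticlockwise from above) until its thread clicks and the knob drops, and from there turn it forwards (clockwise) until it is tight against its end stop, leaving the block home and square and the loose tins and the tape roll where they are.

Things in the scene. Friction and masses are not known exactly. Their poses are not given: they have to be found in the camera images.
- block_center (a point): Centre of the loose wooden sanding block, 48 mm (its x) by 76 mm (its y) by 27 mm high (its z), about 50 to 100 g, lying flat on the table. Either end may go in first. The position is half-way up, 13.5 mm above its underside.
- jig: Hold-down jig, fixed: aluminium plate 215 x 90 mm, 6 mm thick. Origin under the plate on the table; x runs from the open front (edge at x = -0.112) to the arm's pivot, z up. A stop bar, 15 mm above the plate, has its front face at x = -0.020. The dark steel arm (30 mm wide, at y = 0) reaches from its pivot at x = 0.080 to an upturned white lip, front edge at x = -0.064.
- seat (a point): Point on the plate's top face (6 mm above the table), at jig x = -0.058, y = 0: the middle of the block's underside when the block is fully home, its 76 mm length along jig x and its end against the stop. Axes as the jig.
- hold_arm (a joint): Angle of the sprung arm: 0 at rest (shoe 21 mm above the plate), grows as its front rises; about 0.047 on the block. The slippery white lip slopes up at 28 degrees from 21 to 33 mm above the plate, so the block's top edge, pushed in level along jig x, lifts the arm by itself (6 to 10 N of push); the arm then bears with about 4 N.
- shoe_under (a point): Underside of the arm's shoe, the part that bears on the block: at jig x = -0.032, y = 0.
- knob_center (a point): On the axis of the captive black star knob (six lobes, 56 mm across, head 24 mm high), half-way up its head; the axis is at jig x = 0.030, y = 0. A steel skirt 34 mm across hangs under the head. The head's centre is 81 mm above the table at the start, 73 after the click, about 69 when tight. Nothing stands beside it; the arm below tops out at 40 mm.
- star_knob (a joint): Turn of the knob (rad), growing clockwise from above (forwards). It starts at 0.45 to 1.1, its thread riding on a ledge where turning forwards jams at about 1.35. Beyond -0.16 backwards it clicks off the ledge; backward stop at -0.4. Then it turns forwards to the solid end stop at 2.0 (tight), sinking 2.5 mm per rad. Friction 0.04 N m, more near the end; it stays where left.
- knob_lift (a joint): Height of the knob on its stud in m: 0 while it rides on the ledge, -0.008 after the click, about -0.012 when tight. It drops only by its own weight of about 1.8 N: a firm grip holds it up, so release it beyond the click to let it drop.
- gesso_center (a point): Centre of a loose round paint tin, 78 mm across and 74 mm high, a bystander: leave it where it is.
- charcoal_center (a point): Centre of a loose flat dark tin, 66 x 118 x 25 mm, a bystander: leave it where it is.
- tape_center (a point): Centre of a loose roll of masking tape, 104 mm across and 25 mm high, a bystander: leave it where it is.
There are look-alikes about, which are no part of the job. What is shaped like the part that bears block_center but pink is not meant.

How it is judged:
By the outcome, as a careful person would: the job done as asked, in the order asked, and still so for the second after the job is handed in, with the robot touching nothing.
It also fails if it takes over 72 s, if anything falls off the work surface, if the arm or the gripper's body presses on something with over 40 N, if the wrist force passes 120 N, or if a joint passes its speed limit or range.

## Working session

There is one attempt and no reset: what is moved stays moved. The work goes in short steps, Python scripts to look and compute and a tool call to move; the robot and the scene stay as the last step left them, time stands still between calls to the robot, and variables do not carry over. Pictures are saved under pics/ and viewed, on a budget of 10 in all, crops included, one or two more only if the job needs it, and the job is handed in when it is done.

Besides the shell and the picture viewer there is one more tool, called after "Emit:" by a JSON object that holds its "method" and its "body". arm_command: Moves the arm, as the interface text tells. Its arguments: {"type":"object","properties":{"rows":{"type":"array","items":{"type":"number"}},"newtons":{"type":"number"}},"required":["rows"]}

```bash
mkdir -p pics
python3 - <<'E'
from cell import manip
import cv2,numpy as np
s=manip.read_state();print(s)
for n in("top","scene"):
    c=manip.camera(n);cv2.imwrite(f"pics/{n}1.png",c["image"]);np.savez(f"{n}1.npz",**c)
    print(n,c["fx"],c["cx"],c["cy"],np.round(c["pose"],3))
E
```

```text
{'clock': 0.0, 'joints': array([-1.28661921e+00,  3.00439710e-01,  1.52156265e+00, -4.30347141e-05,
        1.32067996e+00, -6.65951823e-02]), 'qd': array([ 0.00089331,  0.00293292,  0.00121676, -0.00016803, -0.00044579,
        0.00086057]), 'effort': array([-2.98455932e-03, -5.31811988e+01, -3.52745640e+01,  7.07150088e-02,
        2.43874040e-02, -8.84358724e-05]), 'eef_pos': array([ 188.90466766, -516.25184182,  185.01135002]), 'eef_rot': array([-3.14050263e+00, -3.09212904e-05,  3.50782955e-01]), 'wrist_force': array([-0.48002105,  0.26037725, -0.53872074]), 'moment': array([0.03437109, 0.01886559, 0.03132335]), 'finger_gap': 93.99754670512932}
top 520.3076692842627 330.07440633166505 202.6125370203567 [[ 2.600000e-02 -9.950000e-01  9.200000e-02  3.556740e+02]
 [-1.000000e+00 -2.600000e-02  3.000000e-03 -1.301070e+02]
 [-0.000000e+00 -9.200000e-02 -9.960000e-01  1.713749e+03]
 [ 0.000000e+00  0.000000e+00  0.000000e+00  1.000000e+00]]
scene 402.2613021602511 317.70474818036774 198.00825277718184 [[-8.940000e-01 -3.140000e-01  3.210000e-01  7.827300e+01]
 [-4.490000e-01  6.220000e-01 -6.410000e-01  7.434230e+02]
 [ 1.000000e-03 -7.170000e-01 -6.970000e-01  1.024013e+03]
 [ 0.000000e+00  0.000000e+00  0.000000e+00  1.000000e+00]]
```

View pics/top1.png

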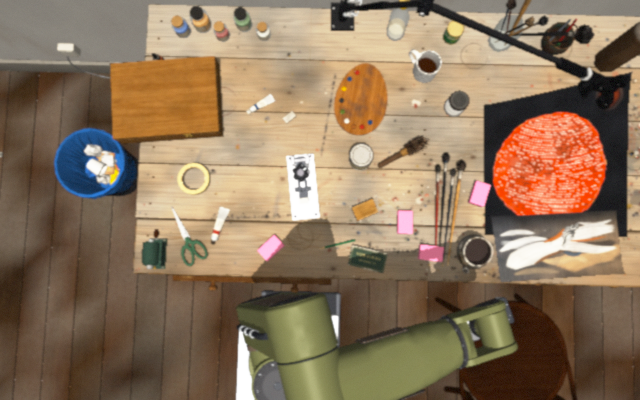

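View pics/scene1.png

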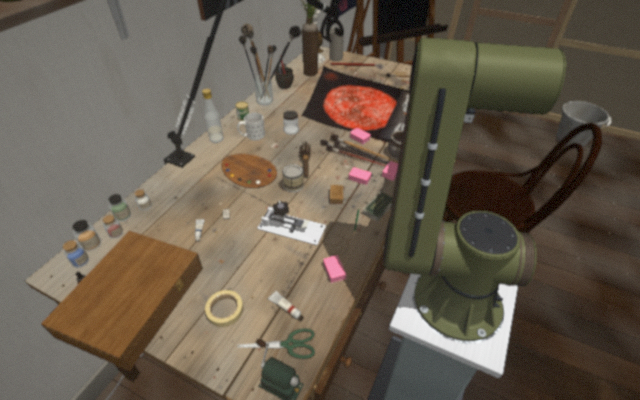

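The top view shows the jig at about (302,187) with its open front facing the robot. The wooden block is at (363,209), the gesso tin at (361,155), the charcoal tin at (368,259) and the tape at (193,179). Next I'll measure from the depth map.

```bash
cat > h.py <<'E'
import numpy as np,cv2
def cloud(c):
    z=c["z_map"].astype(float);v,u=np.indices(z.shape)
    p=np.stack([(u-c["cx"])/c["fx"]*z,(v-c["cy"])/c["fy"]*z,z],-1)
    P=p@c["pose"][:3,:3].T+c["pose"][:3,3]; P[z==0]=np.nan
    return P
def rect(P,m):
    r=cv2.minAreaRect(P[m][:,:2].astype(np.float32));return np.round(r[0],1),np.round(r[1],1),round(r[2],1),m.sum()
E
python3 - <<'E'
from h import *
c=dict(np.load("top1.npz"));P=cloud(c);im=c["image"]
hsv=cv2.cvtColor(im,cv2.COLOR_BGR2HSV)
print("table z",np.nanmedian(P[200:215,320:345,2]))
def box(u0,u1,v0,v1):
    m=np.zeros(im.shape[:2],bool);m[v0:v1,u0:u1]=1;return m
m=box(345,382,193,226)
print("block",rect(P,m&(P[...,2]>15)),np.nanmedian(P[m&(P[...,2]>15)][:,2]))
m=box(280,328,145,228)
print("plate",rect(P,m&(hsv[...,2]>200)&(hsv[...,1]<50)))
for lo,hi in((3,15),(15,30),(30,60),(60,110)):
    k=m&(P[...,2]>lo)&(P[...,2]<hi);print(lo,hi,rect(P,k),P[k].mean(0).round(1))
m=box(345,380,138,172);k=m&(P[...,2]>40);print("gesso",rect(P,k),P[k].mean(0))
m=box(340,392,240,275);k=m&(P[...,2]>12);print("char",rect(P,k))
g=cv2.resize(im[140:275,275:400],None,fx=5,fy=5,interpolation=cv2.INTER_CUBIC)[:600]
cv2.imwrite("pics/c1.png",g)
E
```

```text
table z -1.2428325854834839
block (array([ 493.4, -239.9]), array([48.2, 74.8]), 24.1, np.int64(341)) 25.42859228947418
plate (array([566.4, -32.9]), array([221.6,  94.3]), 8.4, np.int64(1468))
3 15 (array([567.5, -35.9]), array([273.8, 156.6]), 1.5, np.int64(1180)) [558.  -38.2   6.7]
15 30 (array([566.5, -36. ]), array([188.1,  73.8]), 6.9, np.int64(67)) [565.6 -33.8  22. ]
30 60 (array([584.3, -34.5]), array([154.7,  60.2]), 9.1, np.int64(304)) [587.3 -32.   38.4]
60 110 (array([599.7, -31.2]), array([54.4, 48.1]), 10.8, np.int64(204)) [598.3 -30.8  91.7]
gesso (array([ 663.1, -221.8]), array([75.5, 76.2]), 18.3, np.int64(480)) [ 662.16279065 -221.8229959    69.96481189]
char (array([ 335.2, -252.4]), array([118.6,  97. ]), 79.4, np.int64(739))
```

View pics/c1.png

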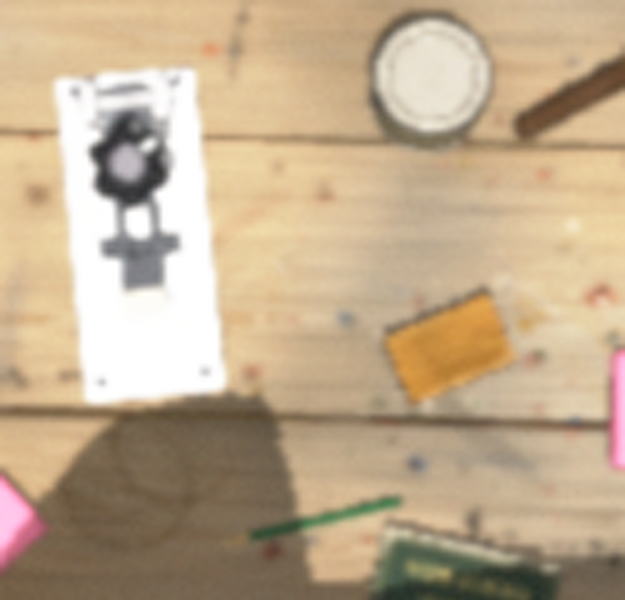

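The crop shows the jig plate slightly yawed, with its lip at (148,298) and knob at (128,162). The block's long axis runs from (402,365) to (500,325). I'll move over the block now.

Emit:
{"method": "arm_command", "body": {"rows": [29.5, 29.8, 0, -8.6, 94, 29.5, 29.8, 0, -8.6, 94, 29.5, 29.8, 0, -8.6, 94, 29.5, 29.8, 0, -8.6, 94, 29.5, 29.8, 0, -8.6, 94], "newtons": 40}}

```text
clock: 0.72
eef_pos: [337.2, -366.3, 185.3]
eef_rot: [-3.141, 0.0, -0.405]
wrist_force: [0.4, 0.8, -0.7]
finger_gap: 94.2
```

Emit:
{"method": "arm_command", "body": {"rows": [29.5, 29.8, 0, -8.6, 94, 29.5, 29.8, 0, -8.6, 94, 29.5, 29.8, 0, -8.6, 94, 29.5, 29.8, 0, -8.6, 94, 29.5, 29.8, 0, -8.6, 94]}}

```text
clock: 1.35
eef_pos: [484.8, -217.3, 185.3]
eef_rot: [3.141, 0.0, -1.155]
wrist_force: [0.2, -0.1, -0.6]
finger_gap: 94.0
```

Run:
```python
from cell import manip
from h import *
c=manip.camera("wrist");s=manip.read_state();print(s["clock"],s["eef_pos"],s["eef_rot"],s["joints"])
np.savez("w1.npz",**c);cv2.imwrite("pics/w1.png",c["image"])
P=cloud(c);print(c["pose"].round(3))
k=(P[...,2]>17)&(P[...,2]<35)&(abs(P[...,0]-493)<50)&(abs(P[...,1]+240)<50)
print(rect(P,k),np.median(P[k][:,2]))
```

```text
1.4 [ 487.08520367 -214.46042528  185.23125599] [-3.14091549e+00  8.51939629e-04 -1.16377518e+00] [-4.84158358e-01  2.60652461e-01  1.57188969e+00  1.09952988e-03
  1.30928771e+00  2.25012904e+00]
[[-9.15000e-01 -3.90000e-01 -1.02000e-01  5.15703e+02]
 [-4.03000e-01  8.85000e-01  2.31000e-01 -2.83810e+02]
 [ 0.00000e+00  2.52000e-01 -9.68000e-01  3.84108e+02]
 [ 0.00000e+00  0.00000e+00  0.00000e+00  1.00000e+00]]
(array([ 496.7, -238.3]), array([47.2, 74.9]), 24.4, np.int64(2488)) 25.559932058525476
```

View pics/w1.png

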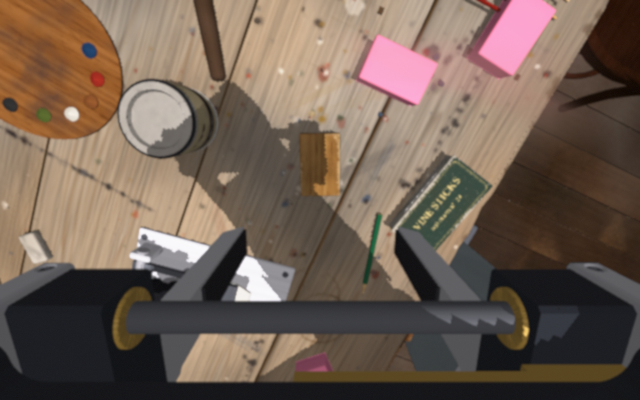

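The wrist view shows the block below the fingers at (320,163), long axis along tool x. The pink decoys are clear of the path. Descending to grasp.

Emit:
{"method": "arm_command", "body": {"rows": [1, 1, -45, 0, 94, 0, 0, -45, 0, 94, 0, 0, -45, 0, 94, 0, 0, -25, 0, 94, 0, 0, -9, 0, 94]}}

```text
clock: 2.02
eef_pos: [484.2, -217.1, 15.1]
eef_rot: [3.14, 0.002, -1.15]
wrist_force: [-0.2, 0.8, -0.2]
finger_gap: 93.8
```

Emit:
{"method": "arm_command", "body": {"rows": [0, 0, 0, 0, 94, 0, 0, 0, 0, 30, 0, 0, 0, 0, 30, 0, 0, 0, 0, 30, 0, 0, 0, 0, 30]}}

```text
clock: 2.65
eef_pos: [485.1, -217.5, 16.8]
eef_rot: [-3.141, -0.0, -1.15]
wrist_force: [0.3, -0.0, -0.6]
finger_gap: 57.5
```

Emit:
{"method": "arm_command", "body": {"rows": [0, 0, 0, 0, 30, 0, 0, 0, 0, 30, 0, 0, 0, 0, 30, 0, 0, 40, 0, 30, 0, 0, 40, 0, 30]}}

```text
clock: 3.28
eef_pos: [484.7, -217.4, 97.3]
eef_rot: [3.141, 0.001, -1.15]
wrist_force: [-0.2, -0.6, 1.2]
finger_gap: 30.0
```

Emit:
{"method": "arm_command", "body": {"rows": [-8, 20, 5, 9, 30, -8, 20, 5, 9, 30, -8, 20, 0, 9, 30, -8, 20, 0, 9, 30, -8, 20, 0, 9, 30]}}

```text
clock: 3.9
eef_pos: [444.7, -116.9, 106.6]
eef_rot: [-3.142, -0.0, -0.36]
wrist_force: [-0.1, 0.2, 0.0]
finger_gap: 29.7
```

Emit:
{"method": "arm_command", "body": {"rows": [-8, 20, 0, 9, 30, -8, 20, 0, 9, 30, -8, 25, 0, 9.5, 30, 0, 0, 0, 0, 30, 0, 0, 0, 0, 30]}}

```text
clock: 4.53
eef_pos: [421.3, -53.0, 106.7]
eef_rot: [3.141, -0.0, 0.112]
wrist_force: [0.1, -0.4, 0.0]
finger_gap: 30.2
```

Run:
```python
from cell import manip
from h import *
s=manip.read_state();print(s["clock"],s["eef_pos"],s["eef_rot"],s["finger_gap"],s["wrist_force"])
for n in("wrist","top"):
    c=manip.camera(n);np.savez(n+"2.npz",**c);cv2.imwrite(f"pics/{n}2.png",c["image"])
    P=cloud(c);hsv=cv2.cvtColor(c["image"],cv2.COLOR_BGR2HSV)
    m=(P[...,2]>-6)&(P[...,2]<13)&(hsv[...,1]<50)&(hsv[...,2]>120)&(abs(P[...,0]-566)<140)&(abs(P[...,1]+33)<75)
    print(n,rect(P,m))
    k=(P[...,2]>75)&(P[...,2]<110)&(abs(P[...,0]-600)<45)&(abs(P[...,1]+30)<45);print(rect(P,k),np.median(P[k],0))
    k=(P[...,2]>75)&(P[...,2]<130)&(abs(P[...,0]-440)<80)&(abs(P[...,1]+50)<50)&(hsv[...,0]>8)&(hsv[...,0]<22)&(hsv[...,1]>110);print(rect(P,k),np.median(P[k],0))
```

```text
4.525 [421.32504011 -52.9574844  106.67710094] [ 3.14135285e+00 -3.99897721e-04  1.12303273e-01] 30.233163024604625 [ 0.10648251 -0.44577642  0.00821504]
wrist (array([533.5, -46.2]), array([139.5, 111.6]), 7.5, np.int64(11520))
(array([0., 0.]), array([0., 0.]), 0.0, np.int64(0)) [nan nan nan]
(array([0., 0.]), array([0., 0.]), 0.0, np.int64(0)) [nan nan nan]
top (array([573.4, -32.2]), array([208.8,  95.5]), 7.1, np.int64(990))
(array([599.5, -30.9]), array([54.1, 47.9]), 12.5, np.int64(200)) [598.5999358  -31.6465978   92.39263904]
(array([0., 0.]), array([0., 0.]), 0.0, np.int64(0)) [nan nan nan]
  return _methods._mean(a, axis=axis, dtype=dtype,
  ret = um.true_divide(
```

View pics/wrist2.png

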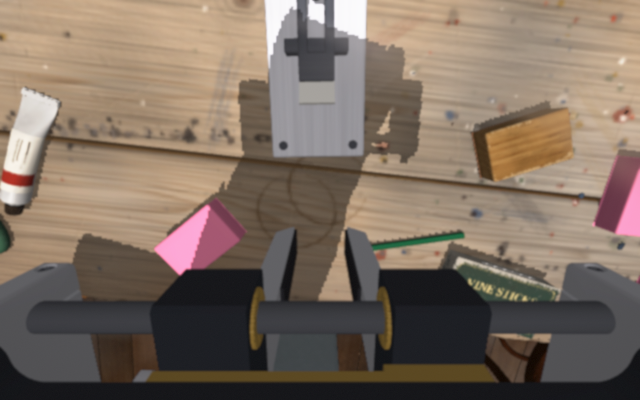

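The grasp missed. The block still lies on the table at (525,145) and the fingers closed on nothing. I'll re-measure the block to see why.

Run:
```python
from h import *
for n in("wrist2","top2"):
    c=dict(np.load(n+".npz"));P=cloud(c);hsv=cv2.cvtColor(c["image"],cv2.COLOR_BGR2HSV)
    k=(P[...,2]>15)&(P[...,2]<40)&(abs(P[...,0]-493)<60)&(abs(P[...,1]+240)<60);print(n,rect(P,k),np.median(P[k],0))
    print(c["pose"].round(3).tolist())
    if n=="wrist2":
        # fingertips: pixels closer than 400mm
        for (u,v) in ((275,235),(290,240),(352,240),(365,240),(285,280),(360,280)): print(u,v,P[v,u].round(1))
    print(P[270:300:10,275:295:5][...,:].round(0).tolist() if n=="wrist2" else "")
```

```text
wrist2 (array([ 496.5, -237.7]), array([48.4, 76.1]), 24.4, np.int64(4681)) [ 497.32226187 -235.42351927   25.44150218]
[[0.112, -0.962, -0.25, 495.143], [-0.994, -0.108, -0.028, -44.455], [0.0, 0.251, -0.968, 305.524], [0.0, 0.0, 0.0, 1.0]]
275 235 [429.5 -25.4 141.3]
290 240 [430.8 -34.9 149.6]
352 240 [434.  -69.2 148. ]
365 240 [435.  -76.3 148.5]
285 280 [429.8 -36.9 191.2]
360 280 [433.9 -68.  192.2]
[[[430.0, -32.0, 184.0], [430.0, -34.0, 183.0], [430.0, -36.0, 183.0], [424.0, -38.0, 171.0]], [[430.0, -33.0, 192.0], [430.0, -35.0, 192.0], [430.0, -37.0, 191.0], [419.0, -38.0, 171.0]], [[431.0, -34.0, 201.0], [428.0, -36.0, 196.0], [425.0, -37.0, 191.0], [414.0, -39.0, 172.0]]]
top2 (array([ 493.5, -240.2]), array([47.9, 75.4]), 24.8, np.int64(340)) [ 493.72048112 -239.71939924   25.06204396]
[[0.026, -0.995, 0.092, 355.674], [-1.0, -0.026, 0.003, -130.107], [-0.0, -0.092, -0.996, 1713.749], [0.0, 0.0, 0.0, 1.0]]
```

Run:
```python
from h import *
c=dict(np.load("wrist2.npz"));P=cloud(c);print(c["fx"],c["fy"],c["cx"],c["cy"])
for v in range(222,262,4): print(v,[tuple(P[v,u].round(0).astype(int)) if P[v,u,0]==P[v,u,0] else None for u in (282,288,294,350,356)])
c=dict(np.load("top2.npz"));P=cloud(c)
k=(P[...,2]>60)&(abs(P[...,0]-430)<40)&(abs(P[...,1]+53)<80);print(np.percentile(P[k][:,2],[0,2,10,50,100]))
```

```text
301.37927508896973 301.37927508896973 320.26251452695254 200.8043397411449
222 [(np.int64(388), np.int64(-15), np.int64(-1)), (np.int64(389), np.int64(-22), np.int64(-1)), (np.int64(390), np.int64(-28), np.int64(-1)), (np.int64(397), np.int64(-88), np.int64(-1)), (np.int64(397), np.int64(-94), np.int64(-1))]
226 [(np.int64(384), np.int64(-16), np.int64(0)), (np.int64(385), np.int64(-22), np.int64(0)), (np.int64(385), np.int64(-28), np.int64(-1)), (np.int64(392), np.int64(-88), np.int64(0)), (np.int64(393), np.int64(-95), np.int64(0))]
230 [None, (np.int64(430), np.int64(-32), np.int64(133)), (np.int64(429), np.int64(-36), np.int64(130)), (np.int64(435), np.int64(-69), np.int64(133)), (np.int64(435), np.int64(-73), np.int64(133))]
234 [(np.int64(429), np.int64(-29), np.int64(139)), (np.int64(430), np.int64(-33), np.int64(140)), (np.int64(429), np.int64(-36), np.int64(136)), (np.int64(435), np.int64(-69), np.int64(140)), (np.int64(435), np.int64(-72), np.int64(140))]
238 [(np.int64(430), np.int64(-30), np.int64(146)), (np.int64(430), np.int64(-33), np.int64(145)), (np.int64(429), np.in
[... 686 characters left out ...]
int64(162)), (np.int64(424), np.int64(-37), np.int64(147)), (np.int64(433), np.int64(-67), np.int64(159)), (np.int64(434), np.int64(-70), np.int64(162))]
254 [(np.int64(430), np.int64(-33), np.int64(167)), (np.int64(429), np.int64(-35), np.int64(164)), (np.int64(422), np.int64(-38), np.int64(148)), (np.int64(432), np.int64(-67), np.int64(163)), (np.int64(434), np.int64(-69), np.int64(167))]
258 [(np.int64(430), np.int64(-33), np.int64(172)), (np.int64(429), np.int64(-36), np.int64(169)), (np.int64(420), np.int64(-38), np.int64(150)), (np.int64(430), np.int64(-67), np.int64(164)), (np.int64(435), np.int64(-69), np.int64(172))]
[232.9055461  263.10048973 269.1967073  428.18262906 464.72434968]
```

Run:
```python
from cell import manip
from h import *
c=manip.camera("scene");np.savez("scene2.npz",**c);P=cloud(c)
k=(abs(P[...,0]-422)<25)&(abs(P[...,1]+53)<45)&(P[...,2]>30)
v,u=np.where(k);print(u.min(),u.max(),v.min(),v.max(),np.percentile(P[k][:,2],[0,1,5,20,50]))
Q=P[k];Q=Q[np.argsort(Q[:,2])][:12];print(Q.round(0))
im=c["image"];u0,v0=int(np.median(u)),v.max()
cv2.imwrite("pics/s2.png",cv2.resize(im[max(0,v0-90):v0+60,u0-80:u0+80],None,fx=4,fy=4,interpolation=cv2.INTER_CUBIC))
```

```text
321 352 118 216 [125.9986489  137.12225731 153.89232117 274.42723029 321.0910592 ]
[[409. -36. 126.]
 [415. -70. 128.]
 [415. -69. 133.]
 [413. -74. 134.]
 [408. -32. 135.]
 [409. -35. 136.]
 [424. -23. 137.]
 [418. -25. 137.]
 [411. -24. 137.]
 [421. -23. 137.]
 [412. -27. 138.]
 [414. -24. 139.]]
```

View pics/s2.png

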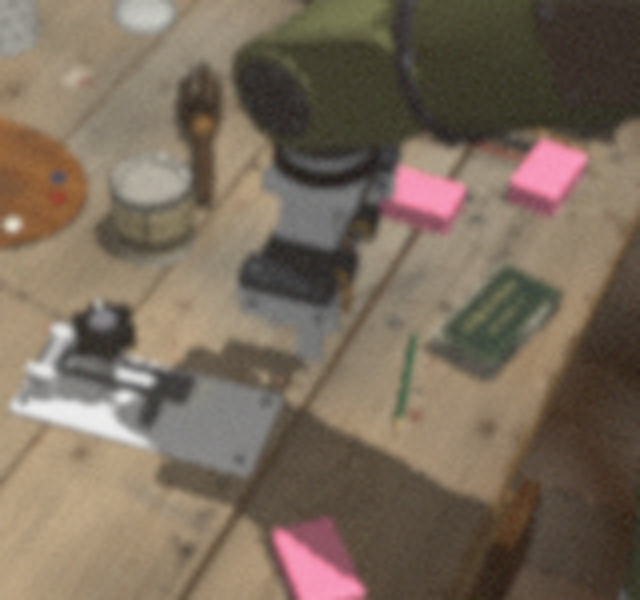

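Both cameras put the fingertips at z≈130 while the reported TCP z is 107. So the tips are really about 24 mm above the reported TCP, not 11 mm below it. I'll use the cameras for height and go back with the gripper opened.

Emit:
{"method": "arm_command", "body": {"rows": [8, -25, 0, -9.5, 94, 8, -20, 0, -9, 94, 8, -20, 0, -9, 94, 8, -20, 0, -9, 94, 8, -20, 0, -9, 94]}}

```text
clock: 5.3
eef_pos: [461.2, -158.7, 106.4]
eef_rot: [3.142, 0.0, -0.686]
wrist_force: [-0.4, 0.1, -0.5]
finger_gap: 76.5
```

Emit:
{"method": "arm_command", "body": {"rows": [8, -20, 0, -9, 94, 8, -20, 0, -9, 94, 8, -20, 0, -9, 94, 0, 0, -40, 0, 94, 0, 0, -40, 0, 94]}}

```text
clock: 5.92
eef_pos: [485.0, -218.3, 25.4]
eef_rot: [-3.141, -0.001, -1.152]
wrist_force: [0.1, -0.3, -1.0]
finger_gap: 93.9
```

Emit:
{"method": "arm_command", "body": {"rows": [0, 0, -10, 0, 94, 0, 0, -8, 0, 94, 0, 0, -6, 0, 94, 0, 0, 0, 0, 94, 0, 0, 0, 0, 94]}}

```text
clock: 6.55
eef_pos: [485.4, -217.6, 3.2]
eef_rot: [-3.141, -0.001, -1.15]
wrist_force: [0.4, 0.4, -0.6]
finger_gap: 93.9
```

```bash
cat > tip.py <<'E'
from cell import manip
from h import *
import sys
s=manip.read_state();T=s["eef_pos"];yaw=s["eef_rot"][2];print(round(s["clock"],2),T.round(1),yaw.round(4),s["wrist_force"].round(1),round(s["finger_gap"],1))
c=manip.camera("wrist");np.savez("w.npz",**c);cv2.imwrite("pics/"+sys.argv[1]+".png",c["image"]);P=cloud(c)
# points in tool-planar frame: a along tool x, b along tool y axis line
d=P[...,:2]-T[:2];a=d[...,0]*np.cos(yaw)+d[...,1]*np.sin(yaw);b=-d[...,0]*np.sin(yaw)+d[...,1]*np.cos(yaw)
z=P[...,2]
for sg in(1,-1):
    k=(b*sg>0)&(b*sg<70)&(abs(a-8)<5)&(z>T[2]+5)&(z<T[2]+60)
    print("finger",sg,k.sum(),"z low",np.percentile(z[k],[0,1,5]).round(1) if k.any() else None,"inner b",np.percentile(b[k]*sg,[1,50]).round(1) if k.any() else None,"a",np.median(a[k]).round(1) if k.any() else None)
E
python3 tip.py w3
```

```text
6.55 [ 485.4 -217.6    3.2] -1.1501 [ 0.4  0.4 -0.6] 93.9
finger 1 1395 z low [22.8 23.9 24.8] inner b [ 0.4 48.3] a 9.4
finger -1 1330 z low [22.2 24.  24.9] inner b [ 0.3 45.7] a 9.4
```

View pics/w3.png

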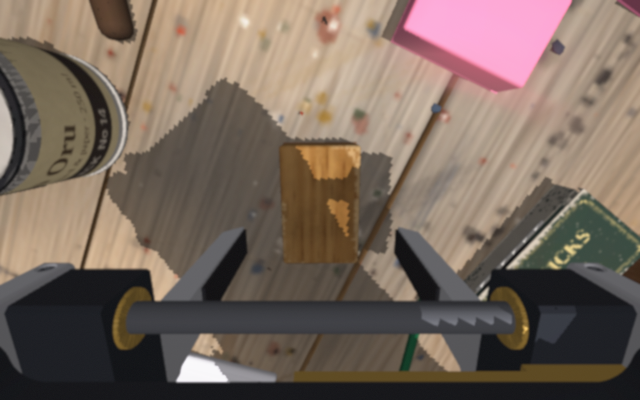

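The wrist view shows the block centred between the finger lines at (320,205), with the tips still near block-top height. I'll descend slowly while watching the force.

Emit:
{"method": "arm_command", "body": {"rows": [0, 0, -6, 0, 94, 0, 0, -5, 0, 94, 0, 0, -4, 0, 94, 0, 0, -3, 0, 94, 0, 0, 0, 0, 94]}}

```text
clock: 7.22
eef_pos: [484.9, -217.4, -15.7]
eef_rot: [3.141, 0.0, -1.15]
wrist_force: [0.8, -0.2, -0.8]
finger_gap: 93.8
```

Emit:
{"method": "arm_command", "body": {"rows": [0, 0, 0, 0, 44, 0, 0, 0, 0, 44, 0, 0, 0, 0, 44, 0, 0, 0, 0, 44, 0, 0, 0, 0, 44]}}

```text
clock: 7.85
eef_pos: [485.0, -217.5, -15.4]
eef_rot: [-3.142, -0.0, -1.15]
wrist_force: [-0.6, 0.2, 1.1]
finger_gap: 47.6
```

Emit:
{"method": "arm_command", "body": {"rows": [0, 0, 0, 0, 34, 0, 0, 0, 0, 34, 0, 0, 0, 0, 34, 0, 0, 0, 0, 34]}}

```text
clock: 8.35
eef_pos: [485.0, -217.5, -15.4]
eef_rot: [3.142, -0.0, -1.15]
wrist_force: [-0.1, 0.5, 0.6]
finger_gap: 47.7
```

Gripped at 47.7 mm. Now lift and carry to the front of the jig.

Emit:
{"method": "arm_command", "body": {"rows": [0, 0, 20, 0, 34, 0, 0, 30, 0, 34, -8, 20, 25, 9, 34, -8, 20, 10, 9, 34, -8, 20, 0, 9, 34]}}

```text
clock: 8.98
eef_pos: [461.1, -157.1, 70.3]
eef_rot: [-3.141, -0.001, -0.674]
wrist_force: [1.2, 0.6, -0.4]
finger_gap: 48.1
```

Emit:
{"method": "arm_command", "body": {"rows": [-8, 20, 0, 9, 34, -8, 20, 0, 9, 34, -8, 20, 0, 9, 34, -8, 20, 0, 9, 34, -8, 25, 0, 10.4, 34]}}

```text
clock: 9.6
eef_pos: [420.6, -52.0, 69.5]
eef_rot: [3.142, 0.0, 0.136]
wrist_force: [0.2, 0.2, -0.1]
finger_gap: 48.0
```

Emit:
{"method": "arm_command", "body": {"rows": [0, 0, 0, 0, 34, 0, 0, 0, 0, 34, 0, 0, 0, 0, 34]}}

```text
clock: 9.98
eef_pos: [421.2, -53.1, 69.5]
eef_rot: [3.142, -0.0, 0.129]
wrist_force: [0.4, 0.4, -1.3]
finger_gap: 47.5
```

```bash
python3 tip.py w4
python3 - <<'E'
from h import *
c=dict(np.load("w.npz"));P=cloud(c);im=c["image"]
g=cv2.cvtColor(im,cv2.COLOR_BGR2GRAY);hsv=cv2.cvtColor(im,cv2.COLOR_BGR2HSV);z=P[...,2]
m=(abs(z-4.5)<2.2)&(abs(P[...,0]-560)<120)&(abs(P[...,1]+35)<70)
print("platez",np.median(z[m&(hsv[...,1]<40)]),(m&(hsv[...,1]<40)).sum())
# edges by rows: left and right plate borders from low saturation
L=[];R=[]
for v in range(0,150,3):
    q=np.where(m[v]&(hsv[v,:,1]<45))[0]
    if len(q)>40:L.append(P[v,q.min(),:2]);R.append(P[v,q.max(),:2])
L=np.array(L);R=np.array(R);print(len(L))
for E in(L,R):
    f=cv2.fitLine(E.astype(np.float32),cv2.DIST_HUBER,0,.01,.01).ravel();f*=np.sign(f[0])
    print("edge yaw",np.degrees(np.arctan2(f[1],f[0])).round(2),"y at x=500",(f[3]+(500-f[2])*f[1]/f[0]).round(1))
# held block
k=(z>55)&(z<110)&(hsv[...,0]>5)&(hsv[...,0]<25)&(hsv[...,1]>90)&(abs(P[...,0]-450)<60)&(abs(P[...,1]+50)<50)
print("blk",rect(P,k),np.median(P[k],0).round(1))
E
```

```text
9.97 [421.2 -53.1  69.5] 0.1285 [ 0.4  0.4 -1.3] 47.5
finger 1 1292 z low [ 90.3  94.5 100.5] inner b [ 0.3 22. ] a 10.4
finger -1 1299 z low [ 89.7  94.4 100.2] inner b [ 0.3 22.2] a 10.5
platez 5.534350392522384 10730
41
edge yaw 7.2 y at x=500 3.5
edge yaw 7.14 y at x=500 -85.8
blk (array([446. , -49.5]), array([74.9, 47.9]), 8.0, np.int64(2094)) [454.5 -48.4 109.7]
```

View pics/w4.png

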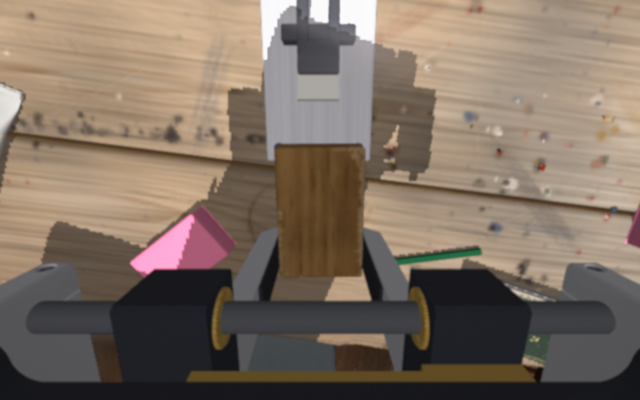

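The wrist view shows the block held flat and straight, with its front end at (320,145) and the jig lip at (318,88) ahead. I'll refine the alignment numbers.

```bash
cat > al.py <<'E'
from h import *
c=dict(np.load("w.npz"));P=cloud(c);im=c["image"];hsv=cv2.cvtColor(im,cv2.COLOR_BGR2HSV);z=P[...,2]
def line(E,x0):
    f=cv2.fitLine(np.array(E,np.float32),cv2.DIST_HUBER,0,.01,.01).ravel();f*=np.sign(f[0])
    return np.degrees(np.arctan2(f[1],f[0])),f[3]+(x0-f[2])*f[1]/f[0]
def sides(k,vs,x0):
    L=[];R=[]
    for v in vs:
        q=np.where(k[v])[0]
        if len(q)>30:L.append(P[v,q.min(),:2]);R.append(P[v,q.max(),:2])
    a=line(L,x0);b=line(R,x0);print("yaw",np.round([a[0],b[0]],2),"y@%d"%x0,np.round([a[1],b[1],(a[1]+b[1])/2],2))
E
cat >> al.py <<'E'
import sys
zt=float(sys.argv[1])
k=(abs(z-zt)<5)&(abs(P[...,1]+50)<45)&(P[...,0]>400)&(P[...,0]<560)
v,u=np.where(k);print(u.min(),u.max(),v.min(),v.max())
sides(k,range(v.min()+8,min(v.max(),228),2),446)
r=rect(P,k);print(r)
j=np.array([np.cos(np.radians(7.17)),np.sin(np.radians(7.17))])
print("blk front along",np.percentile(P[k][:,:2]@j,[0,.5,1,99,99.5,100]).round(1))
m=(abs(z-5)<2.5)&(abs(P[...,0]-560)<120)&(abs((P[...,:2]@np.array([-j[1],j[0]]))-(-41.15*j[0]-500*j[1]))<40)
print("plate front along",np.percentile((P[m&(hsv[...,1]<40)][:,:2]@j),[0,.2,.5,1]).round(1))
w=(z>18)&(z<45)&(abs((P[...,:2]@np.array([-j[1],j[0]]))-(-41.15*j[0]-500*j[1]))<13)&(P[...,0]>470)&(P[...,0]<640)
print("lip front along",np.percentile((P[w][:,:2]@j),[0,.5,1,2]).round(1), "lip lateral",np.percentile((P[w][:,:2]@np.array([-j[1],j[0]])),[0,1,50,99,100]).round(1), -41.15*j[0]-500*j[1])
E
python3 al.py 110
```

```text
256 385 146 276
yaw [7.81 8.03] y@446 [-25.88 -73.5  -49.69]
(array([446. , -49.7]), array([74.9, 71.6]), 7.7, np.int64(11678))
blk front along [398.9 399.7 400.3 473.3 473.5 473.9]
plate front along [453.7 463.4 467.8 469.4]
lip front along [501.3 501.4 501.5 502. ] lip lateral [-116.2 -116.1 -103.1  -90.5  -90.2] -103.23508798616089
```

Emit:
{"method": "arm_command", "body": {"rows": [0, 2, -30, -0.7, 34, 0, 0, -30, 0, 34, 0, 0, -14, 0, 34, 0, 0, 0, 0, 34, 0, 0, 0, 0, 34]}}

```text
clock: 10.65
eef_pos: [421.6, -50.7, -3.6]
eef_rot: [3.141, -0.001, 0.118]
wrist_force: [-0.4, -0.4, 0.5]
finger_gap: 47.6
```

```bash
python3 tip.py w5; python3 al.py 37
```

```text
10.65 [421.6 -50.7  -3.6] 0.1184 [-0.4 -0.4  0.5] 47.6
finger 1 1294 z low [ 1.5 21.  27.2] inner b [ 0.3 22.2] a 10.5
finger -1 1301 z low [16.9 21.5 27.1] inner b [ 0.2 22.1] a 10.3
256 385 0 276
yaw [ 0.52 13.4 ] y@446 [-23.16 -72.55 -47.86]
(array([480. , -43.7]), array([142.5,  71.8]), 6.8, np.int64(17298))
blk front along [399.5 400.8 401.5 540.5 541.  542. ]
plate front along [454.  454.4 455.3 456.6]
lip front along [459.3 460.5 461.1 462.1] lip lateral [-116.2 -116.  -103.5  -90.5  -90.2] -103.23508798616089
```

```bash
sed -i 's/P\[...,0\]<560)/P[...,0]<474)/' al.py; sed -i 's/abs(z-zt)<5/abs(z-zt)<3/' al.py; python3 al.py 36.5
python3 - <<'E'
import sys;sys.argv=["",'36.5']
exec(open('al.py').read().split("import sys")[0])
m=(abs(z-4.5)<2.2)&(abs(P[...,0]-560)<120)&(abs(P[...,1]+35)<70)&(hsv[...,1]<45)
sides(m,range(0,135,3),446)
E
```

```text
257 384 160 276
yaw [7.6  7.56] y@446 [-23.88 -71.4  -47.64]
(array([440.3, -49.4]), array([67.5, 71.3]), 0.0, np.int64(9790))
blk front along [399.5 400.3 400.9 465.3 465.9 467.5]
plate front along [454.  454.4 455.3 456.6]
lip front along [459.3 460.5 461.1 462.1] lip lateral [-116.2 -116.  -103.5  -90.5  -90.2] -103.23508798616089
yaw [7.45 7.16] y@446 [ -3.4  -92.63 -48.02]
```

Emit:
{"method": "arm_command", "body": {"rows": [0, -0.3, -4, -0.3, 34, 0, 0, 0, 0, 34, 8, 1, 0, 0, 34, 8, 1, 0, 0, 34, 6, 0.8, 0, 0, 34], "newtons": 50}}

```text
clock: 11.32
eef_pos: [443.7, -47.9, -8.4]
eef_rot: [3.142, -0.0, 0.114]
wrist_force: [-0.5, -0.4, 0.1]
finger_gap: 47.8
```

Emit:
{"method": "arm_command", "body": {"rows": [5, 0.6, 0, 0, 34, 5, 0.6, 0, 0, 34, 5, 0.6, 0, 0, 34, 5, 0.7, 0, 0, 34]}}

```text
clock: 11.82
eef_pos: [462.7, -45.4, -8.7]
eef_rot: [-3.141, 0.001, 0.113]
wrist_force: [-1.9, 0.1, -3.3]
finger_gap: 47.9
```

Emit:
{"method": "arm_command", "body": {"rows": [5, 0.6, 0, 0, 34, 5, 0.7, 0, 0, 34, 5, 0.6, 0, 0, 34, 5, 0.6, 0, 0, 34]}}

```text
clock: 12.32
eef_pos: [483.4, -42.9, -8.5]
eef_rot: [-3.142, -0.0, 0.113]
wrist_force: [-1.4, -0.5, -4.5]
finger_gap: 47.3
```

Emit:
{"method": "arm_command", "body": {"rows": [3, 0.4, 0, 0, 34, 3, 0.4, 0, 0, 34, 1, 0.1, 0, 0, 34, 0, 0, 0, 0, 34]}}

```text
clock: 12.82
eef_pos: [490.2, -42.1, -8.4]
eef_rot: [3.142, -0.0, 0.113]
wrist_force: [0.1, 0.4, -5.4]
finger_gap: 47.6
```

Emit:
{"method": "arm_command", "body": {"rows": [1, 0.1, 0, 0, 34, 1, 0.2, 0, 0, 34, 0, 0, 0, 0, 34]}}

```text
clock: 13.2
eef_pos: [491.7, -41.9, -8.5]
eef_rot: [-3.142, 0.001, 0.114]
wrist_force: [-4.5, -1.8, -3.3]
finger_gap: 47.6
```

Emit:
{"method": "arm_command", "body": {"rows": [1, 0.1, 0, 0, 34, 0.5, 0.1, 0, 0, 34, 0, 0, 0, 0, 34]}}

```text
clock: 13.58
eef_pos: [491.7, -41.9, -8.7]
eef_rot: [-3.141, 0.004, 0.114]
wrist_force: [-15.5, -4.6, 5.5]
finger_gap: 47.5
```

```bash
python3 tip.py w6; sed -i 's/P\[...,0\]<474)/P[...,0]<500)/' al.py; python3 al.py 32
```

```text
13.57 [491.7 -41.9  -8.7] 0.1136 [-15.5  -4.6   5.5] 47.5
finger 1 2060 z low [-2.9 -2.2 -1.7] inner b [ 0.9 29.3] a 9.8
finger -1 2065 z low [-3.1 -2.4 -1.8] inner b [ 0.8 29.2] a 9.8
256 363 237 276Traceback (most recent call last):
  File "al.py", line 16, in <module>
    sides(k,range(v.min()+8,min(v.max(),228),2),446)
    ~~~~~^^^^^^^^^^^^^^^^^^^^^^^^^^^^^^^^^^^^^^^^^^^
  File "al.py", line 11, in sides
    a=line(L,x0);b=line(R,x0);print("yaw",np.round([a[0],b[0]],2),"y@%d"%x0,np.round([a[1],b[1],(a[1]+b[1])/2],2))
  File "al.py", line 4, in line
    f=cv2.fitLine(np.array(E,np.float32),cv2.DIST_HUBER,0,.01,.01).ravel();f*=np.sign(f[0])
      ~~~~~~~~~~~^^^^^^^^^^^^^^^^^^^^^^^^^^^^^^^^^^^^^^^^^^^^^^^^^
cv2.error: OpenCV(4.12.0) /io/opencv/modules/imgproc/src/linefit.cpp:618: error: (-215:Assertion failed) npoints2 >= 0 || npoints3 >= 0 in function 'fitLine'
```

View pics/w6.png

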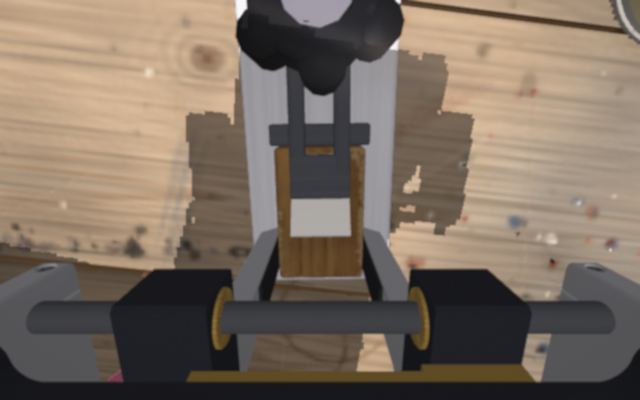

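The view shows the block straight under the arm, its end at the stop bar at (320,147), with the push force up to 15 N. Relaxing the push, then opening and rising.

Emit:
{"method": "arm_command", "body": {"rows": [-1, -0.1, 0, 0, 34, 0, 0, 0, 0, 52, 0, 0, 0, 0, 70, 0, 0, 0, 0, 94, 0, 0, 0, 0, 94]}}

```text
clock: 14.25
eef_pos: [492.8, -41.7, -8.3]
eef_rot: [3.142, -0.001, 0.113]
wrist_force: [-0.6, -0.3, -0.2]
finger_gap: 78.6
```

Emit:
{"method": "arm_command", "body": {"rows": [0, 0, 20, 0, 94, 0, 0, 45, 0, 94, 0, 0, 45, 0, 94, 0, 0, 10, 0, 94, 0, 0, 0, 0, 94]}}

```text
clock: 14.88
eef_pos: [492.5, -41.7, 111.4]
eef_rot: [3.141, -0.0, 0.113]
wrist_force: [-0.1, 0.3, -0.7]
finger_gap: 94.0
```

```bash
python3 tip.py w7
python3 - <<'E'
import sys
from h import *
exec(open('al.py').read().split("import sys")[0])
j=np.array([np.cos(np.radians(7.2)),np.sin(np.radians(7.2))]);n=np.array([-j[1],j[0]])
A=P[...,:2]@j-565.3;B=P[...,:2]@n+103.4
k=(abs(z-32)<3)&(abs(B)<30)&(A<-15)&(A>-105)&(hsv[...,1]>80)
print("block A",np.percentile(A[k],[0,.5,99.5,100]).round(1),"B",np.percentile(B[k],[0,.5,99.5,100]).round(1),np.median(z[k]))
E_=np.stack([A,B,z],-1)
for s in(-1,1):
    e=[(a,B[k&(abs(A-a)<1.5)][np.argmax(s*B[k&(abs(A-a)<1.5)])]) for a in range(-92,-26,3) if (k&(abs(A-a)<1.5)).sum()>3]
    print(s,np.degrees(np.polyfit(*np.array(e).T,1)[0]).round(2))
w=(abs(B)<15)&(A>-66)&(A<-20)&(z>33);print("arm z",[(a,np.median(z[w&(abs(A-a)<2)]).round(1)) for a in(-62,-56,-50,-44,-36,-28)])
h=(z>85)&(z<100)&(abs(A-30)<40)&(abs(B)<40);print("knob",h.sum(),np.median(z[h]),np.percentile(A[h],[0,100]),np.percentile(B[h],[0,100]))
E
```

```text
14.88 [492.5 -41.7 111.4] 0.1135 [-0.1  0.3 -0.7] 94.0
finger 1 833 z low [130.5 131.8 135.2] inner b [46.7 49.5] a 10.9
finger -1 832 z low [130.4 131.8 135. ] inner b [46.6 49.5] a 10.8
block A [-94.5 -94.2 -21.1 -20.8] B [-22.4 -22.2  23.1  23.2] 31.615881010839303
-1 0.42
1 0.05
arm z [(-62, np.float64(255.5)), (-56, np.float64(261.9)), (-50, np.float64(242.2)), (-44, np.float64(42.2)), (-36, np.float64(42.1)), (-28, np.float64(41.9))]
knob 4486 92.63899230713623 [ 1.69540564 57.05017327] [-25.320437    26.02519005]
```

```bash
cat > knob.py <<'E'
from h import *
import sys
def phase(f,zt,ctr=None):
    c=dict(np.load(f));P=cloud(c);z=P[...,2]
    k=(abs(z-zt)<4)&(np.hypot(P[...,0]-603,P[...,1]+28)<34)
    q=P[k][:,:2]
    (cx,cy),r=cv2.minEnclosingCircle(q.astype(np.float32));ce=np.array([cx,cy]) if ctr is None else np.array(ctr)
    d=q-ce;th=np.arctan2(d[:,1],d[:,0]);rr=np.hypot(*d.T)
    b=((th+np.pi)/(2*np.pi)*72).astype(int)%72
    R=np.array([np.percentile(rr[b==i],98) if (b==i).any() else np.nan for i in range(72)]);t=(np.arange(72)+.5)/72*2*np.pi-np.pi
    g=R==R;F=np.sum((R[g]-R[g].mean())*np.exp(-6j*t[g]))
    print("ctr",ce.round(1),"r",round(r,1),"R",R[::3].round(0),"lobe deg mod60",(-np.degrees(np.angle(F))/6*-1%60).round(1),abs(F)/g.sum()*2)
phase(sys.argv[1],float(sys.argv[2]))
E
python3 knob.py w.npz 92
```

```text
ctr [603.  -27.8] r 27.8 R [26. 27. 22. 20. 27. 27. 21. 21. 27. 27. 22. 20. 27. 27. 21. 21. 27. 27.
 21. 20. 26. 27. 22. 20.] lobe deg mod60 48.7 3.714281571832138
```

Block is home: end at A=-20.8, square within 0.4°. Lobes lie at 11.3° mod 60, so I'll grip across valleys at yaw 71.3°.

Emit:
{"method": "arm_command", "body": {"rows": [22, 2.8, 0, 9.3, 94, 22, 2.8, 0, 9.3, 94, 22, 2.8, 0, 9.3, 94, 22, 2.8, 0, 9.3, 94, 22.5, 2.7, 0, 9.3, 94]}}

```text
clock: 15.55
eef_pos: [603.0, -27.6, 109.3]
eef_rot: [-3.139, 0.002, 0.93]
wrist_force: [-0.2, -0.8, -0.2]
finger_gap: 93.8
```

Emit:
{"method": "arm_command", "body": {"rows": [0, 0, 0, 9.3, 94, 0, 0, -20, 9, 94, 0, 0, -25, 0, 94, 0, 0, -20, 0, 94, 0, 0, 0, 0, 70]}}

```text
clock: 16.18
eef_pos: [601.4, -27.7, 43.5]
eef_rot: [-3.136, 0.001, 1.244]
wrist_force: [-0.7, -0.7, 1.0]
finger_gap: 86.9
```

```bash
python3 tip.py w8
```

```text
16.18 [601.4 -27.7  43.5] 1.2443 [-0.7 -0.7  1. ] 86.9
finger 1 1479 z low [63.7 65.2 70.7] inner b [ 0.3 41.8] a 9.7
finger -1 1610 z low [62.8 64.8 70.3] inner b [ 0.3 25.7] a 9.7
```

View pics/w8.png

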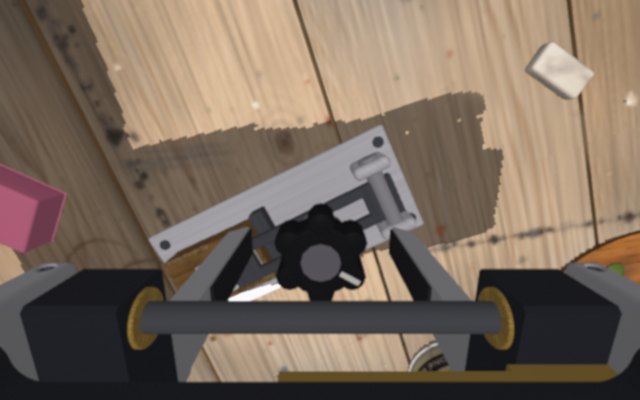

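The view shows the knob centred between the fingers at (320,262), with its valleys facing the pads. Closing.

Emit:
{"method": "arm_command", "body": {"rows": [0, 0, 0, 0, 30, 0, 0, 0, 0, 30, 0, 0, 0, 0, 30, 0, 0, 0, 0, 30, 0, 0, 0, 0, 30], "newtons": 25}}

```text
clock: 16.85
eef_pos: [605.3, -28.4, 47.3]
eef_rot: [3.136, -0.001, 1.244]
wrist_force: [15.1, -3.6, -6.9]
finger_gap: 55.2
```

Emit:
{"method": "arm_command", "body": {"rows": [0, 0, 0, 0, 30, 0, 0, 0, 0, 30, 0, 0, 0, 5, 30, 0, 0, 0, 5, 30, 0, 0, 0, 5, 30]}}

```text
clock: 17.48
eef_pos: [605.5, -30.2, 47.4]
eef_rot: [3.135, 0.003, 1.507]
wrist_force: [17.8, -18.4, -10.5]
finger_gap: 55.4
```

Run:
```python
from cell import manip
s=manip.read_state();print({k:s[k].round(2) if hasattr(s[k],'round') else s[k] for k in("eef_pos","eef_rot","wrist_force","moment","finger_gap","joints")})
```

```text
{'eef_pos': array([605.51, -30.22,  47.42]), 'eef_rot': array([3.13, 0.  , 1.51]), 'wrist_force': array([ 17.85, -18.36, -10.47]), 'moment': array([-3.67, -3.14, -0.74]), 'finger_gap': 55.35061513305709, 'joints': array([-0.11,  0.56,  1.49, -0.  ,  1.08, -0.04])}
```

The gap stopped at 55 mm with a 15 N side force, so the pads may be on lobes or off-centre. I need one more look, which is picture 11.

```bash
sed -i 's#(-np.degrees(np.angle(F))/6\*-1%60)#(-np.degrees(np.angle(F))/6%60)#' knob.py; python3 tip.py w9; python3 knob.py w.npz 92; python3 -c "
import cv2;i=cv2.imread('pics/w9.png')[140:340,160:480];cv2.imwrite('pics/w9c.png',cv2.resize(i,None,fx=2.5,fy=2.5))"
```

```text
17.48 [605.5 -30.2  47.4] 1.5073 [ 17.8 -18.4 -10.5] 55.4
finger 1 1378 z low [67.8 72.7 79.5] inner b [ 0.2 21.7] a 9.9
finger -1 1285 z low [67.1 69.7 74.6] inner b [ 0.4 29. ] a 9.9
ctr [603.2 -26.3] r 33.5 R [24. 26. 27. 24. 21. 26. 28. 23. 21. 26. 27. 32. 33. 26. 27. 22. 20. 26.
 26. 22. 20. 25. 27. 33.] lobe deg mod60 31.8 2.3403942979608154
```

View pics/w9c.png

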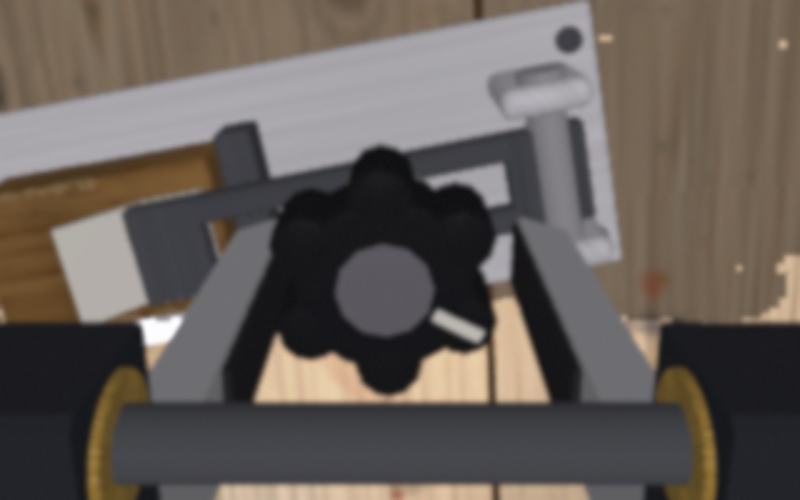

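The knob has turned with the gripper (its pointer rotated along), but the side load shows the tool is off the knob's axis. I'll recentre along the force and check.

Emit:
{"method": "arm_command", "body": {"rows": [1.5, -1.5, 0, 0, 30, 1, -1, 0, 0, 30, 0, 0, 0, 0, 30]}}

```text
clock: 17.9
eef_pos: [605.6, -29.9, 47.4]
eef_rot: [3.141, -0.0, 1.506]
wrist_force: [-3.1, 2.4, 6.8]
finger_gap: 55.8
```

```bash
cat > st.py <<'E'
from cell import manip
s=manip.read_state();print({k:s[k].round(2) if hasattr(s[k],'round') else s[k] for k in("clock","eef_pos","eef_rot","wrist_force","moment","finger_gap","joints")})
E
python3 st.py
```

```text
{'clock': 17.9, 'eef_pos': array([605.63, -29.95,  47.4 ]), 'eef_rot': array([ 3.14, -0.  ,  1.51]), 'wrist_force': array([-3.08,  2.44,  6.75]), 'moment': array([0.34, 0.24, 0.09]), 'finger_gap': 55.75495523797423, 'joints': array([-0.11,  0.56,  1.49,  0.  ,  1.09, -0.05])}
```

Force is near zero now, so the tool is centred. Continuing anticlockwise while watching the moment.

Emit:
{"method": "arm_command", "body": {"rows": [0, 0, 0, 5, 30, 0, 0, 0, 5, 30, 0, 0, 0, 5, 30, 0, 0, 0, 0, 30]}}

```text
clock: 18.4
eef_pos: [607.0, -32.5, 47.5]
eef_rot: [3.138, 0.004, 1.768]
wrist_force: [9.5, -13.6, -1.4]
finger_gap: 54.3
```

```bash
python3 st.py; python3 tip.py w10;python3 knob.py w.npz 92
cat > ptr.py <<'E'
from h import *
c=dict(np.load("w.npz"));P=cloud(c);hsv=cv2.cvtColor(c["image"],cv2.COLOR_BGR2HSV)
q=np.hypot(P[...,0]-604,P[...,1]+29)<27
q&=(P[...,2]>70)&(P[...,2]<105)
h=q&(hsv[...,2]>80)
n,l,st,ce=cv2.connectedComponentsWithStats(h.astype(np.uint8))
for i in range(1,n):
    if st[i,4]>25: print(st[i].tolist(),np.median(P[l==i],0).round(1),c["image"][l==i].mean(0).round(0))
E
python3 ptr.py
```

```text
{'clock': 18.4, 'eef_pos': array([607.01, -32.45,  47.45]), 'eef_rot': array([3.14, 0.  , 1.77]), 'wrist_force': array([  9.48, -13.63,  -1.4 ]), 'moment': array([-2.71, -1.79, -0.27]), 'finger_gap': 54.32761125426412, 'joints': array([-0.11,  0.56,  1.48, -0.  ,  1.09, -0.31])}
18.4 [607.  -32.5  47.5] 1.7682 [  9.5 -13.6  -1.4] 54.3
finger 1 1286 z low [71.3 75.4 83.7] inner b [ 0.5 20.8] a 9.6
finger -1 1301 z low [66.6 69.4 74.2] inner b [ 0.1 28.6] a 9.4
ctr [603.  -28.1] r 34.0 R [34. 23. 25. 26. 24. 19. 23. 26. 24. 19. 22. 27. 32. 34. 23. 28. 26. 21.
 25. 28. 26. 21. 25. 28.] lobe deg mod60 52.6 2.9884477765731137
[294, 233, 38, 35, 1043] [602.9 -27.5  93.6] [93. 86. 89.]
[262, 241, 6, 12, 31] [577.8 -28.3  98. ] [103.  99. 100.]
[332, 256, 23, 13, 160] [621.  -31.2  93.2] [142. 146. 149.]
[317, 274, 19, 19, 33] [616.2 -47.2  91.9] [ 85. 103. 120.]
```

```bash
cat > fing.py <<'E'
from h import *
import sys
x,y,yaw=map(float,sys.argv[1:4])
c=dict(np.load("w.npz"));P=cloud(c);d=P[...,:2]-[x,y]
a=d[...,0]*np.cos(yaw)+d[...,1]*np.sin(yaw);b=-d[...,0]*np.sin(yaw)+d[...,1]*np.cos(yaw);z=P[...,2]
for z0 in(75,85,95,105,115,125):
    k=(abs(z-z0)<4)&(abs(a)<16)
    for s in(1,-1):
        q=k&(b*s>17)&(b*s<60)
        print(z0,s,q.sum(),"b",np.percentile(b[q]*s,[2,50,98]).round(1) if q.sum() else "","a",np.percentile(a[q],[2,50,98]).round(1) if q.sum() else "")
E
python3 fing.py 607 -32.5 1.768
```

```text
75 1 41 b [25.6 33.7 37.1] a [-3.3  9.7 10.2]
75 -1 154 b [19.1 29.4 39.2] a [-6.3  8.3 10.2]
85 1 105 b [24.1 31.8 37.3] a [-3.3  9.8 10.2]
85 -1 198 b [18.7 29.5 39.9] a [-6.4  8.4 10.3]
95 1 919 b [17.2 22.3 36. ] a [-12.1   6.2  15.5]
95 -1 399 b [17.2 28.5 39.7] a [-7.4  2.6 14.7]
105 1 250 b [25.6 27.8 37.4] a [-7.   9.5 10.4]
105 -1 248 b [28.5 30.6 40.3] a [-6.9  9.5 10.4]
115 1 300 b [25.7 28.  37.4] a [-6.4  9.6 10.4]
115 -1 303 b [28.4 31.1 40.2] a [-6.5  9.5 10.4]
125 1 361 b [25.8 28.9 37.7] a [-4.6  9.7 10.6]
125 -1 358 b [28.4 31.6 40.3] a [-4.3  9.6 10.5]
```

The camera shows the knob about 4 mm off the middle of the pads. I'll open, measure cleanly, recentre and regrip.

Emit:
{"method": "arm_command", "body": {"rows": [0, 0, 0, 0, 80, 0, 0, 0, 0, 80, 0, 0, 0, 0, 80, 0, 0, 0, 0, 80, 0, 0, 0, 0, 80]}}

```text
clock: 19.08
eef_pos: [605.5, -30.2, 46.5]
eef_rot: [-3.142, -0.0, 1.768]
wrist_force: [0.3, 0.8, 0.6]
finger_gap: 79.9
```

```bash
python3 st.py; python3 tip.py w11; python3 ptr.py
python3 - <<'E'
import re
s=open('knob.py').read().replace("<34)","<29)");open('knob.py','w').write(s)
E
python3 knob.py w.npz 92; python3 fing.py 605.5 -30.3 1.768 | sed -n '1,4p;7,12p'
```

```text
{'clock': 19.075, 'eef_pos': array([605.47, -30.19,  46.52]), 'eef_rot': array([-3.14, -0.  ,  1.77]), 'wrist_force': array([0.29, 0.81, 0.57]), 'moment': array([-0.07, -0.09,  0.03]), 'finger_gap': 79.86386992628344, 'joints': array([-0.11,  0.56,  1.49,  0.  ,  1.09, -0.31])}
19.07 [605.5 -30.2  46.5] 1.7681 [0.3 0.8 0.6] 79.9
finger 1 1547 z low [65.3 68.2 73.8] inner b [ 0.3 25.4] a 9.3
finger -1 1341 z low [65.7 67.9 73.1] inner b [ 0.2 41.6] a 9.3
[295, 237, 38, 36, 1027] [602.8 -27.5  93.6] [91. 84. 87.]
[334, 261, 26, 16, 164] [621.4 -31.8  93. ] [136. 141. 145.]
[320, 279, 17, 18, 31] [615.7 -47.9  91.7] [ 80.  96. 112.]
ctr [603.1 -26.9] r 27.8 R [25. 20. 25. 27. 25. 20. 25. 27. 25. 20. 25. 27. 25. 20. 25. 27. 24. 20.
 25. 27. 25. 20. 25. 27.] lobe deg mod60 47.7 3.7736340111107185
75 1 175 b [27.2 39.  49.2] a [-6.9  8.4 12.5]
75 -1 185 b [20.7 41.8 52.1] a [-7.2  8.1 10.2]
85 1 233 b [23.1 38.7 49.5] a [-6.8  8.4 14.7]
85 -1 246 b [19.7 41.8 52.9] a [-6.5  7.4 10.2]
105 1 299 b [38.2 39.7 49.9] a [-7.2  8.7 10.2]
105 -1 299 b [41.3 43.  52.7] a [-6.8  8.6 10.2]
115 1 370 b [38.1 39.9 50.1] a [-6.7  8.8 10.2]
115 -1 368 b [41.3 43.1 53. ] a [-6.8  8.6 10.3]
125 1 414 b [38.1 40.3 50. ] a [-4.8  9.3 10.2]
125 -1 418 b [41.2 43.2 53.3] a [-4.2  9.2 10.3]
```

Emit:
{"method": "arm_command", "body": {"rows": [-3.6, 1, 0, 6.4, 80, 0, 0, 0, 0, 62, 0, 0, 0, 0, 62, 0, 0, 0, 0, 62], "newtons": 15}}

```text
clock: 19.62
eef_pos: [602.7, -29.1, 46.7]
eef_rot: [3.14, 0.0, 1.878]
wrist_force: [6.2, 1.5, -2.3]
finger_gap: 62.4
```

```bash
python3 st.py; python3 tip.py w12; python3 fing.py 601.9 -29.2 1.88 | sed -n '7,12p'; python3 ptr.py
```

```text
{'clock': 19.625, 'eef_pos': array([602.66, -29.13,  46.67]), 'eef_rot': array([3.14, 0.  , 1.88]), 'wrist_force': array([ 6.24,  1.5 , -2.35]), 'moment': array([ 0.27, -1.16,  0.04]), 'finger_gap': 62.435366776485566, 'joints': array([-0.11,  0.56,  1.5 ,  0.  ,  1.09, -0.42])}
19.62 [602.7 -29.1  46.7] 1.8783 [ 6.2  1.5 -2.3] 62.4
finger 1 1404 z low [65.5 68.4 73.6] inner b [ 0.4 24.1] a 9.3
finger -1 1460 z low [66.3 68.3 74.3] inner b [ 0.2 23.8] a 9.2
105 1 269 b [28.7 30.7 40.5] a [-6.9  9.   9.8]
105 -1 258 b [33.1 35.3 45. ] a [-7.3  8.8  9.8]
115 1 321 b [28.7 30.9 40.5] a [-7.1  9.   9.9]
115 -1 334 b [33.1 35.3 44.8] a [-7.6  8.9  9.8]
125 1 376 b [28.7 31.5 40.7] a [-5.1  9.1 10. ]
125 -1 386 b [33.  35.8 44.9] a [-5.3  8.9  9.8]
[300, 240, 39, 35, 1030] [602.8 -27.5  93.6] [92. 85. 88.]
[337, 265, 22, 15, 154] [621.1 -31.6  93.1] [141. 145. 148.]
[329, 281, 18, 14, 26] [616.6 -41.9  91.7] [ 78.  93. 109.]
```

Emit:
{"method": "arm_command", "body": {"rows": [0, 0, 0, 0, 54, 0, 0, 0, 0, 54, 0, 0, 0, 0, 40, 0, 0, 0, 0, 40, 0, 0, 0, 0, 40]}}

```text
clock: 20.3
eef_pos: [605.1, -28.4, 46.7]
eef_rot: [3.134, 0.001, 1.879]
wrist_force: [25.7, 6.3, -14.1]
finger_gap: 56.1
```

```bash
python3 st.py; python3 tip.py w13;python3 knob.py w.npz 92; python3 fing.py 601.9 -29.2 1.88 | sed -n '7,12p'; python3 ptr.py
```

```text
{'clock': 20.3, 'eef_pos': array([605.09, -28.4 ,  46.71]), 'eef_rot': array([3.13, 0.  , 1.88]), 'wrist_force': array([ 25.68,   6.31, -14.06]), 'moment': array([ 1.15, -4.67,  0.01]), 'finger_gap': 56.0831054495747, 'joints': array([-0.11,  0.56,  1.49,  0.  ,  1.08, -0.42])}
20.3 [605.1 -28.4  46.7] 1.8786 [ 25.7   6.3 -14.1] 56.1
finger 1 1377 z low [66.5 71.2 77.7] inner b [ 0.1 21.9] a 9.4
finger -1 1338 z low [66.3 69.2 74.4] inner b [ 0.4 29.2] a 9.3
ctr [602.3 -27.5] r 28.3 R [28. 25. 25. 26. 24. 20. 24. 27. 25. 20. 24. 27. 26. 20. 25. 28. 25. 21.
 25. 28. 25. 20. 25. 27.] lobe deg mod60 47.9 3.2498354679665717
105 1 266 b [23.6 25.7 35.1] a [-7.3  9.   9.9]
105 -1 257 b [32.4 34.9 43.8] a [-7.6  8.9  9.9]
115 1 318 b [23.6 26.  35.4] a [-6.9  9.1  9.9]
115 -1 311 b [32.3 34.9 44. ] a [-7.   9.1  9.8]
125 1 363 b [23.7 26.9 35.6] a [-4.   9.1 10. ]
125 -1 359 b [32.2 35.4 44.3] a [-5.   9.   9.8]
[296, 240, 38, 35, 1028] [602.8 -27.4  93.6] [93. 85. 88.]
[333, 265, 22, 15, 157] [620.8 -31.6  93. ] [141. 145. 148.]
```

Physical contact centres at about (605.3,-29) by force, roughly 3 mm from the camera's estimate. I'll trust the force, recentre and keep turning.

Emit:
{"method": "arm_command", "body": {"rows": [3.2, 0.6, 0, 0, 40, 0, 0, 0, 0, 40, 0, 0, 0, 5, 40, 0, 0, 0, 5, 40, 0, 0, 0, 0, 40], "newtons": 25}}

```text
clock: 20.98
eef_pos: [606.4, -30.2, 46.8]
eef_rot: [3.139, 0.003, 2.054]
wrist_force: [11.6, -7.9, -5.2]
finger_gap: 52.9
```

```bash
python3 st.py; python3 tip.py w14;python3 knob.py w.npz 92; python3 ptr.py
```

```text
{'clock': 20.975, 'eef_pos': array([606.39, -30.17,  46.78]), 'eef_rot': array([3.14, 0.  , 2.05]), 'wrist_force': array([11.61, -7.94, -5.19]), 'moment': array([-1.5 , -2.15,  0.  ]), 'finger_gap': 52.949993793594786, 'joints': array([-0.11,  0.56,  1.49, -0.  ,  1.09, -0.59])}
20.98 [606.4 -30.2  46.8] 2.054 [11.6 -7.9 -5.2] 52.9
finger 1 1282 z low [69.7 74.1 81.2] inner b [ 0.5 20.8] a 9.2
finger -1 1266 z low [66.8 68.7 73.9] inner b [ 0.1 28. ] a 9.2
ctr [602.1 -27.5] r 28.3 R [27. 28. 23. 24. 26. 24. 20. 23. 27. 26. 20. 25. 28. 26. 21. 26. 28. 25.
 21. 25. 27. 25. 19. 24.] lobe deg mod60 3.8 3.455436415648979
[296, 235, 38, 36, 1028] [602.8 -27.5  93.5] [91. 83. 86.]
[264, 241, 5, 13, 26] [578.1 -34.4  99.4] [98. 95. 95.]
[334, 259, 22, 13, 156] [621.4 -26.5  93. ] [138. 142. 145.]
```

The knob follows, now about 52° backwards in total. Continuing.

Emit:
{"method": "arm_command", "body": {"rows": [1.4, -1, 0, 0, 40, 0, 0, 0, 5, 40, 0, 0, 0, 5, 40, 0, 0, 0, 3, 40, 0, 0, 0, 0, 40]}}

```text
clock: 21.65
eef_pos: [607.1, -31.2, 46.7]
eef_rot: [3.141, 0.003, 2.281]
wrist_force: [4.9, -9.8, -1.9]
finger_gap: 49.8
```

```bash
python3 st.py; python3 tip.py w15;python3 knob.py w.npz 92; python3 ptr.py
```

```text
{'clock': 21.65, 'eef_pos': array([607.07, -31.25,  46.75]), 'eef_rot': array([3.14, 0.  , 2.28]), 'wrist_force': array([ 4.88, -9.78, -1.86]), 'moment': array([-1.54, -1.31,  0.07]), 'finger_gap': 49.831757786007756, 'joints': array([-0.11,  0.57,  1.48, -0.  ,  1.09, -0.82])}
21.65 [607.1 -31.2  46.7] 2.2806 [ 4.9 -9.8 -1.9] 49.8
finger 1 1204 z low [70.9 75.2 82.9] inner b [ 0.5 19.6] a 8.9
finger -1 1364 z low [65.  68.8 73.4] inner b [ 0.1 23.1] a 8.8
ctr [602.9 -27.9] r 29.0 R [25. 27. 29. 23. 24. 26. 24. 19. 23. 26. 24. 19. 23. 26. 28. 29. 24. 28.
 26. 21. 25. 28. 26. 21.] lobe deg mod60 20.7 3.1130418953595713
[298, 232, 37, 35, 1006] [602.7 -27.6  93.2] [87. 80. 83.]
[264, 240, 8, 13, 53] [581.4 -41.3  98.5] [101.  98.  98.]
[337, 254, 22, 13, 154] [620.4 -21.6  92.6] [135. 139. 141.]
```

Emit:
{"method": "arm_command", "body": {"rows": [0, 0, 0, 0, 80, 0, 0, 0, 0, 80, 0, 0, 0, 0, 80, 0, 0, 0, 0, 80]}}

```text
clock: 22.2
eef_pos: [606.5, -29.5, 46.5]
eef_rot: [-3.142, -0.0, 2.281]
wrist_force: [0.4, -0.5, 0.3]
finger_gap: 79.8
```

```bash
python3 st.py; python3 tip.py w16;python3 knob.py w.npz 92; python3 ptr.py;  python3 fing.py 607 -31.2 2.28 | sed -n '7,12p'
```

```text
{'clock': 22.2, 'eef_pos': array([606.45, -29.54,  46.54]), 'eef_rot': array([-3.14, -0.  ,  2.28]), 'wrist_force': array([ 0.44, -0.53,  0.31]), 'moment': array([ 0.05, -0.16, -0.02]), 'finger_gap': 79.77169630573206, 'joints': array([-0.11,  0.57,  1.48,  0.  ,  1.09, -0.82])}
22.2 [606.5 -29.5  46.5] 2.2812 [ 0.4 -0.5  0.3] 79.8
finger 1 1450 z low [65.  68.  73.7] inner b [ 0.6 32.9] a 8.8
finger -1 1287 z low [66.4 67.7 73. ] inner b [ 0.6 41.3] a 8.7
ctr [0. 0.] r 0.0 R [nan nan nan nan nan nan nan nan nan nan nan nan nan nan nan nan nan nan
 nan nan nan nan nan nan] lobe deg mod60 0.0 nan
[298, 230, 36, 33, 905] [602.7 -27.5  86.2] [86. 79. 82.]
[335, 252, 21, 13, 138] [620.7 -22.1  85.6] [132. 136. 139.]
105 1 298 b [37.6 39.4 49.3] a [-5.8  9.7 10.9]
105 -1 286 b [41.7 43.5 53.2] a [-6. 10. 11.]
115 1 371 b [37.5 39.1 49.3] a [-6.4  9.3 11. ]
115 -1 360 b [41.6 43.2 53.5] a [-6.1  9.4 11.1]
125 1 414 b [37.6 39.7 49.5] a [-3.5 10.  11.1]
125 -1 402 b [41.6 43.7 53.4] a [-3.8 10.1 11.1]knob.py:11: RuntimeWarning: Mean of empty slice.
  g=R==R;F=np.sum((R[g]-R[g].mean())*np.exp(-6j*t[g]))
  ret = ret.dtype.type(ret / rcount)
knob.py:12: RuntimeWarning: invalid value encountered in scalar divide
  print("ctr",ce.round(1),"r",round(r,1),"R",R[::3].round(0),"lobe deg mod60",(-np.degrees(np.angle(F))/6%60).round(1),abs(F)/g.sum()*2)
```

The knob dropped: hub top went from 93.6 to 86.2 with the grip released beyond the click. Now I'll lower 8 mm, regrip and turn clockwise.

Emit:
{"method": "arm_command", "body": {"rows": [1, -2.3, -8, 8, 80, 0, 0, 0, 0, 40, 0, 0, 0, 0, 40, 0, 0, 0, 0, 40, 0, 0, 0, 0, 40]}}

```text
clock: 22.88
eef_pos: [607.3, -32.8, 38.9]
eef_rot: [-3.14, 0.0, 2.42]
wrist_force: [-4.2, -6.1, 3.6]
finger_gap: 49.8
```

Emit:
{"method": "arm_command", "body": {"rows": [0, 0, 0, 0, 40, 0, 0, 0, 0, 40]}}

```text
clock: 23.12
eef_pos: [607.2, -32.8, 38.9]
eef_rot: [-3.14, 0.0, 2.42]
wrist_force: [-4.0, -5.8, 3.3]
finger_gap: 49.9
```

```bash
python3 tip.py w17;python3 knob.py w.npz 86; python3 ptr.py;  python3 fing.py 607 -31.2 2.42 | sed -n '7,10p'
```

```text
23.12 [607.2 -32.8  38.9] 2.4196 [-4.  -5.8  3.3] 49.9
finger 1 1203 z low [60.6 64.8 69.8] inner b [ 0.5 21.1] a 8.7
finger -1 1303 z low [61.5 63.6 69.2] inner b [ 0.  20.4] a 8.6
ctr [603.2 -28.3] r 28.9 R [26. 28. 24. 26. 25. 28. 24. 19. 23. 26. 24. 19. 22. 27. 27. 26. 23. 28.
 26. 21. 26. 28. 26. 21.] lobe deg mod60 18.6 2.7795968682111365
[301, 230, 38, 35, 998] [602.7 -27.6  86.1] [86. 79. 82.]
[264, 234, 12, 27, 58] [583.8 -46.1  92. ] [95. 92. 92.]
[338, 256, 22, 15, 153] [620.5 -21.9  85.6] [133. 137. 140.]
105 1 281 b [24.5 27.1 36.3] a [-9.   7.2  8. ]
105 -1 285 b [25.2 27.8 37.1] a [-9.   7.2  7.9]
115 1 341 b [24.5 27.9 36.4] a [-6.7  7.4  8.1]
115 -1 345 b [25.2 28.3 37. ] a [-7.   7.3  8. ]
```

Good grip now, with a 49.9 mm gap and low forces. Before the long turn I'll check for anything on the +x side that blocked the finger earlier.

Run:
```python
from h import *
j=np.array([np.cos(np.radians(7.2)),np.sin(np.radians(7.2))]);n=np.array([-j[1],j[0]])
for f in("w.npz","top1.npz","wrist2.npz","scene2.npz"):
    P=cloud(dict(np.load(f)));A=P[...,:2]@j-565.3;B=P[...,:2]@n+103.4;z=P[...,2]
    print(f)
    for a in range(50,105,5):
        k=(abs(A-a)<2.5)&(abs(B)<40)&(z<160)
        if k.sum(): print(a,k.sum(),"max z",np.percentile(z[k],[50,90,99]).round(0),"B hi",np.percentile(B[k&(z>45)],[0,100]).round(0) if (k&(z>45)).any() else "")
```

```text
w.npz
50 2126 max z [106. 136. 159.] B hi [-19.  25.]
55 1390 max z [110. 153. 159.] B hi [-1. 27.]
60 368 max z [101. 152. 156.] B hi [ 5. 10.]
65 364 max z [ 7. 38. 41.] B hi 
70 355 max z [34. 42. 43.] B hi 
75 422 max z [39. 42. 43.] B hi 
80 426 max z [40. 42. 43.] B hi 
85 286 max z [40. 42. 43.] B hi 
90 230 max z [ 40. 157. 159.] B hi [38. 40.]
95 137 max z [155. 159. 160.] B hi [36. 40.]
100 85 max z [6. 6. 8.] B hi 
top1.npz
50 17 max z [  7.  93. 100.] B hi [-5.  3.]
55 22 max z [ 9. 38. 90.] B hi [0. 4.]
60 30 max z [ 7. 37. 44.] B hi 
65 49 max z [29. 41. 49.] B hi [-28. -28.]
70 41 max z [39. 44. 47.] B hi [-15.  14.]
75 39 max z [37. 44. 47.] B hi [10. 24.]
80 34 max z [38. 44. 47.] B hi [-19.  23.]
85 25 max z [35. 44. 46.] B hi [-26. -23.]
90 13 max z [ 6. 34. 39.] B hi 
95 33 max z [ 7.  9. 12.] B hi 
100 27 max z [ 3.  9. 10.] B hi 
wrist2.npz
scene2.npz
50 27 max z [ 7. 90. 92.] B hi [-0. 13.]
55 23 max z [ 8. 77. 88.] B hi [-2.  6.]
60 18 max z [ 6. 36. 39.] B hi 
65 46 max z [21. 38. 43.] B hi 
70 42 max z [26. 39. 43.] B hi 
75 36 max z [36. 40. 42.] B hi 
80 24 max z [37. 41. 42.] B hi 
85 28 max z [34. 40. 43.] B hi 
90 10 max z [28. 39. 39.] B hi 
95 5 max z [4. 8. 9.] B hi 
100 5 max z [2. 4. 5.] B hi
```

Emit:
{"method": "arm_command", "body": {"rows": [-0.5, -0.4, -0.2, -5, 40, -0.5, -0.3, -0.2, -5, 40, -0.5, -0.3, -0.2, -5, 40, -0.5, -0.2, -0.2, -5, 40, 0, 0, 0, 0, 40]}}

```text
clock: 23.8
eef_pos: [603.3, -28.9, 38.5]
eef_rot: [-3.139, -0.007, 2.073]
wrist_force: [-23.0, 26.2, 19.2]
finger_gap: 53.7
```

```bash
python3 st.py; python3 tip.py w18|tail -2;python3 knob.py w.npz 86; python3 ptr.py
```

```text
{'clock': 23.8, 'eef_pos': array([603.27, -28.9 ,  38.52]), 'eef_rot': array([-3.14, -0.01,  2.07]), 'wrist_force': array([-23.01,  26.23,  19.21]), 'moment': array([5.06, 3.64, 1.33]), 'finger_gap': 53.716263113782766, 'joints': array([-0.11,  0.57,  1.49,  0.01,  1.08, -0.62])}
finger 1 1282 z low [58.4 61.6 66.4] inner b [ 0.3 25. ] a 8.7
finger -1 1495 z low [57.7 61.4 67.1] inner b [ 0.3 23.2] a 8.7
ctr [602.9 -27.7] r 29.0 R [24. 28. 26. 27. 24. 20. 24. 26. 24. 20. 24. 27. 24. 29. 28. 27. 25. 21.
 25. 27. 25. 20. 25. 27.] lobe deg mod60 45.3 2.744550558019547
[300, 239, 37, 35, 1023] [602.8 -27.5  85.1] [91. 84. 87.]
[333, 268, 20, 17, 148] [621.2 -31.8  84.6] [139. 143. 146.]
```

The tool is being pulled towards about (603,-28.5), which matches the camera centre. I'll shift the command there and go on.

Emit:
{"method": "arm_command", "body": {"rows": [-1, 2.5, 0, 0, 40, -1, 2.5, 0, 0, 40, 0, 0, 0, 0, 40]}}

```text
clock: 24.22
eef_pos: [603.0, -28.4, 38.5]
eef_rot: [-3.14, 0.0, 2.072]
wrist_force: [-9.0, -1.8, 8.9]
finger_gap: 53.4
```

Emit:
{"method": "arm_command", "body": {"rows": [0, 0, -0.2, -5, 40, 0, 0, -0.2, -5, 40, 0, 0, -0.2, -5, 40, 0, 0, -0.2, -5, 40, 0, 0, 0, 0, 40]}}

```text
clock: 24.85
eef_pos: [602.5, -20.3, 37.8]
eef_rot: [-3.141, -0.01, 1.725]
wrist_force: [-12.5, 50.1, 14.3]
finger_gap: 57.5
```

```bash
python3 st.py; python3 tip.py w19|tail -2;python3 knob.py w.npz 85; python3 ptr.py
```

```text
{'clock': 24.85, 'eef_pos': array([602.51, -20.26,  37.75]), 'eef_rot': array([-3.14, -0.01,  1.72]), 'wrist_force': array([-12.45,  50.09,  14.3 ]), 'moment': array([9.38, 1.78, 1.33]), 'finger_gap': 57.53692628810418, 'joints': array([-0.1 ,  0.57,  1.5 ,  0.01,  1.08, -0.26])}
finger 1 1295 z low [42.8 42.9 58.3] inner b [ 0.3 27. ] a 9.0
finger -1 1263 z low [43.2 48.5 62.8] inner b [ 0.3 30.3] a 9.1
ctr [602.3 -25.7] r 27.8 R [26. 26. 20. 20. 27. 22. 21. 21. 22. 27. 21. 25. 27. 25. 20. 23. 26. 24.
 19. 20. 25. 25. 19. 28.] lobe deg mod60 5.7 2.9941156103422397
[298, 254, 38, 35, 999] [602.9 -27.5  84.2] [94. 86. 89.]
[325, 287, 12, 14, 99] [612.9 -40.8  83.7] [143. 147. 150.]
```

```bash
python3 -c "
import cv2;i=cv2.imread('pics/w19.png')[130:400,120:520];cv2.imwrite('pics/w19c.png',cv2.resize(i,None,fx=2,fy=2,interpolation=cv2.INTER_CUBIC))"
```

```text
(no output)
```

View pics/w19c.png

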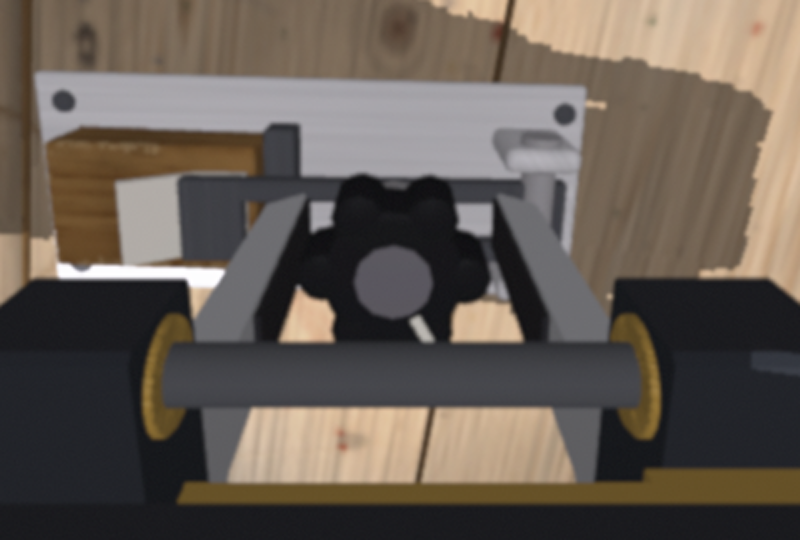

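The view shows the lobes slipping through the pads: (300,270) and (490,275) lie on the closing line, so squeezing is unstable. I'll open, re-measure, then use the jaws as a loose spanner at about 52 mm without squeezing.

Emit:
{"method": "arm_command", "body": {"rows": [0, 0, 0, 0, 80, 0, 0, 0, 0, 80, 0, 0, 0, 0, 80, 0, 0, 0, 0, 80]}}

```text
clock: 25.4
eef_pos: [603.5, -28.6, 36.9]
eef_rot: [-3.142, 0.0, 1.722]
wrist_force: [0.2, 0.9, -0.2]
finger_gap: 79.9
```

```bash
python3 st.py; python3 tip.py w20|tail -2;python3 knob.py w.npz 84; python3 ptr.py; python3 fing.py 603 -28.6 1.725 | sed -n '7,10p'
```

```text
{'clock': 25.4, 'eef_pos': array([603.5 , -28.62,  36.89]), 'eef_rot': array([-3.14,  0.  ,  1.72]), 'wrist_force': array([ 0.17,  0.93, -0.24]), 'moment': array([-0.08, -0.14,  0.03]), 'finger_gap': 79.85269409476209, 'joints': array([-0.11,  0.57,  1.5 , -0.  ,  1.07, -0.26])}
finger 1 1821 z low [41.9 42.  42.3] inner b [ 0.8 38.2] a 8.8
finger -1 1596 z low [56.  58.6 63.2] inner b [ 0.3 24.3] a 8.6
ctr [602.7 -27.2] r 27.6 R [26. 26. 19. 21. 26. 26. 20. 22. 27. 26. 20. 21. 27. 26. 20. 22. 27. 26.
 20. 21. 27. 25. 20. 22.] lobe deg mod60 7.8 3.7497732888302355
[298, 240, 38, 35, 1007] [602.9 -27.5  83.1] [92. 84. 87.]
[325, 274, 16, 22, 156] [614.5 -42.7  82.5] [137. 142. 146.]
105 1 355 b [37.7 39.1 49.3] a [-6.7  8.8 10.2]
105 -1 371 b [41.8 43.5 53.5] a [-7.4  8.1 10. ]
115 1 406 b [37.6 39.5 49.5] a [-4.7  9.3 10.3]
115 -1 411 b [41.7 43.8 53.7] a [-4.7  8.8 10. ]
```

Emit:
{"method": "arm_command", "body": {"rows": [-1, -0.7, 0, 9.7, 80, 0, 0, 0, 9.7, 80, 0, 0, -2, 9.7, 80, 0, 0, 0, 0, 66, 0, 0, 0, 0, 62], "newtons": 10}}

```text
clock: 26.08
eef_pos: [602.5, -29.0, 35.0]
eef_rot: [3.142, -0.0, 2.226]
wrist_force: [-0.0, -0.2, -0.2]
finger_gap: 64.1
```

Emit:
{"method": "arm_command", "body": {"rows": [0, 0, 0, 0, 58, 0, 0, 0, 0, 54, 0, 0, 0, 0, 53, 0, 0, 0, 0, 53]}}

```text
clock: 26.58
eef_pos: [602.5, -28.9, 35.0]
eef_rot: [3.142, -0.0, 2.23]
wrist_force: [-0.4, -0.3, 0.5]
finger_gap: 53.3
```

```bash
python3 st.py; python3 tip.py w21|tail -2;python3 knob.py w.npz 83; python3 ptr.py; python3 fing.py 602.5 -29.3 2.23 | sed -n '7,10p'
```

```text
{'clock': 26.575, 'eef_pos': array([602.51, -28.9 ,  34.97]), 'eef_rot': array([ 3.14, -0.  ,  2.23]), 'wrist_force': array([-0.4 , -0.29,  0.55]), 'moment': array([ 0.  , -0.16,  0.04]), 'finger_gap': 53.329756378896136, 'joints': array([-0.11,  0.57,  1.5 ,  0.  ,  1.07, -0.77])}
finger 1 1539 z low [40.  40.1 40.5] inner b [ 0.4 25.1] a 8.9
finger -1 1443 z low [40.1 41.6 62.3] inner b [ 0.1 22.3] a 8.8
ctr [602.4 -27.2] r 28.7 R [27. 26. 26. 27. 27. 26. 20. 22. 27. 26. 20. 22. 27. 29. 27. 28. 27. 26.
 20. 23. 27. 26. 20. 22.] lobe deg mod60 7.8 2.5490146932350717
[301, 241, 38, 35, 1021] [602.6 -27.5  83.1] [89. 82. 85.]
[317, 278, 7, 22, 144] [614.4 -42.4  82.5] [136. 140. 143.]
105 1 318 b [24.7 27.3 36.4] a [-7.4  9.   9.8]
105 -1 313 b [28.  30.8 40. ] a [-7.2  8.9  9.9]
115 1 356 b [24.6 28.  36.6] a [-3.1  9.1  9.9]
115 -1 362 b [28.  31.2 39.9] a [-3.7  9.   9.8]
```

Zero force around the knob at 53 mm. Turning clockwise as a loose spanner.

Emit:
{"method": "arm_command", "body": {"rows": [0, 0, 0, 0, 51, 0, 0, -0.2, -6, 51, 0, 0, -0.2, -6, 51, 0, 0, -0.2, -6, 51, 0, 0, 0, 0, 51]}}

```text
clock: 27.25
eef_pos: [601.7, -23.4, 34.7]
eef_rot: [3.141, -0.007, 1.918]
wrist_force: [-8.9, 34.7, 11.1]
finger_gap: 51.3
```

```bash
python3 st.py; python3 tip.py w22|tail -2;python3 knob.py w.npz 83; python3 ptr.py
```

```text
{'clock': 27.25, 'eef_pos': array([601.68, -23.44,  34.73]), 'eef_rot': array([ 3.14, -0.01,  1.92]), 'wrist_force': array([-8.94, 34.67, 11.12]), 'moment': array([6.46, 1.3 , 0.89]), 'finger_gap': 51.2506756579208, 'joints': array([-0.1 ,  0.57,  1.5 ,  0.01,  1.07, -0.45])}
finger 1 1974 z low [39.8 39.9 40.4] inner b [ 0.9 25.2] a 9.0
finger -1 2052 z low [39.7 40.  40.7] inner b [ 0.8 27.1] a 8.9
ctr [602.5 -25.9] r 28.1 R [25. 24. 25. 28. 24. 21. 24. 23. 24. 21. 27. 27. 22. 27. 28. 26. 21. 19.
 25. 26. 22. 19. 24. 27.] lobe deg mod60 43.6 2.2531639968313826
[298, 249, 39, 35, 1020] [602.8 -27.4  82.5] [93. 86. 89.]
[311, 286, 8, 15, 101] [606.9 -43.9  81.9] [140. 144. 147.]
```

The right-hand finger snags whenever it points towards the pivot (+x), but works freely at other bearings. I'll rise, re-index the grip to yaw about 44° so that both fingers stay clear of that side, and finish there.

Emit:
{"method": "arm_command", "body": {"rows": [0, 0, 0, 0, 90, 0, 0, 0, 0, 90, 0, 0, 0, 0, 90, 0, 0, 0, 0, 90, 0, 0, 40, 0, 90]}}

```text
clock: 27.92
eef_pos: [600.9, -29.1, 72.2]
eef_rot: [-3.137, -0.002, 1.916]
wrist_force: [0.4, -0.0, 0.4]
finger_gap: 89.8
```

Emit:
{"method": "arm_command", "body": {"rows": [-1.5, 1.6, 0, -9.5, 90, 0, 0, 0, -9.5, 90, 0, 0, 0, -9.5, 90, 0, 0, 0, -9.5, 90, 0, 0, 0, -9.5, 90]}}

```text
clock: 28.55
eef_pos: [601.1, -27.6, 74.3]
eef_rot: [3.141, 0.0, 1.081]
wrist_force: [-0.6, 0.4, -0.2]
finger_gap: 89.5
```

Emit:
{"method": "arm_command", "body": {"rows": [0, 0, 0, -9.5, 90, 0, 0, 0, -9.2, 90, 0, 0, 0, 0, 90]}}

```text
clock: 28.92
eef_pos: [601.1, -27.6, 74.4]
eef_rot: [3.141, -0.0, 0.762]
wrist_force: [-0.4, 0.3, -0.6]
finger_gap: 90.1
```

```bash
python3 st.py; python3 tip.py w23|tail -2;python3 knob.py w.npz 82; python3 ptr.py; python3 fing.py 601 -27.3 0.761 | sed -n '7,12p'
```

```text
{'clock': 28.925, 'eef_pos': array([601.06, -27.58,  74.37]), 'eef_rot': array([ 3.14, -0.  ,  0.76]), 'wrist_force': array([-0.42,  0.26, -0.56]), 'moment': array([-0.05, -0.04, -0.04]), 'finger_gap': 90.07111166516651, 'joints': array([-0.11,  0.52,  1.48, -0.  ,  1.14,  0.7 ])}
finger 1 1270 z low [79.6 80.3 81. ] inner b [ 0.1 44.2] a 10.1
finger -1 1320 z low [79.4 80.1 80.8] inner b [ 0.7 46. ] a 10.1
ctr [603.2 -27.6] r 27.9 R [22. 20. 25. 26. 23. 20. 25. 27. 24. 20. 25. 27. 24. 21. 26. 27. 23. 20.
 26. 27. 22. 20. 25. 26.] lobe deg mod60 44.2 3.8199299361261034
[307, 221, 29, 27, 608] [603.  -27.5  82.5] [83. 76. 79.]
[337, 236, 22, 20, 133] [608.  -47.3  81.7] [116. 122. 129.]
[323, 254, 19, 16, 28] [593.3 -47.3  80.8] [116. 115. 119.]
105 1 191 b [43.6 44.8 55.1] a [-5.9  9.3 11.2]
105 -1 186 b [45.8 47.2 57.3] a [-6.1  9.4 11.1]
115 1 228 b [43.6 44.9 54.7] a [-6.2  9.5 11.2]
115 -1 218 b [45.8 47.  56.9] a [-6.1  9.6 11.3]
125 1 273 b [43.6 45.  55.4] a [-6.1  9.4 11.1]
125 -1 276 b [45.8 47.1 57.5] a [-5.9  9.3 11.2]
```

Emit:
{"method": "arm_command", "body": {"rows": [-0.7, -1.2, -20, 0.5, 90, 0, 0, -20, 0, 70, 0, 0, 0, 0, 62, 0, 0, 0, 0, 56, 0, 0, 0, 0, 53], "newtons": 15}}

```text
clock: 29.6
eef_pos: [600.8, -28.6, 35.3]
eef_rot: [3.141, -0.001, 0.77]
wrist_force: [0.3, -0.2, 0.9]
finger_gap: 54.4
```

Emit:
{"method": "arm_command", "body": {"rows": [0, 0, 0, 0, 53, 0, 0, 0, 0, 51, 0, 0, 0, 0, 51]}}

```text
clock: 29.98
eef_pos: [600.5, -28.6, 34.6]
eef_rot: [3.141, -0.0, 0.77]
wrist_force: [1.7, -0.5, 0.9]
finger_gap: 50.5
```

Emit:
{"method": "arm_command", "body": {"rows": [0, 0, -0.2, -5, 51, 0, 0, -0.2, -5, 51, 0, 0, 0, 0, 51]}}

```text
clock: 30.35
eef_pos: [600.6, -28.6, 34.2]
eef_rot: [3.141, -0.001, 0.596]
wrist_force: [2.2, -1.2, 2.5]
finger_gap: 51.3
```

```bash
python3 st.py; python3 tip.py w24|tail -2;python3 knob.py w.npz 82; python3 ptr.py; python3 fing.py 600.4 -28.8 0.6 | sed -n '7,10p'
```

```text
{'clock': 30.35, 'eef_pos': array([600.64, -28.63,  34.23]), 'eef_rot': array([ 3.14, -0.  ,  0.6 ]), 'wrist_force': array([ 2.24, -1.17,  2.53]), 'moment': array([-0.32, -0.39,  0.05]), 'finger_gap': 51.31768108822551, 'joints': array([-0.11,  0.57,  1.51, -0.  ,  1.06,  0.87])}
finger 1 1318 z low [54.4 57.7 64.3] inner b [ 0.2 21.2] a 10.5
finger -1 1345 z low [54.1 58.1 64.5] inner b [ 0.4 21.4] a 10.5
ctr [604.4 -27.1] r 28.5 R [21. 24. 28. 26. 20. 25. 28. 27. 25. 28. 26. 24. 20. 23. 26. 25. 19. 22.
 27. 28. 26. 27. 27. 27.] lobe deg mod60 36.0 2.7245978196831393
[368, 237, 11, 28, 37] [625.  -45.6  89.7] [93. 90. 90.]
[302, 241, 38, 35, 1007] [603.3 -27.5  82.5] [87. 80. 83.]
[339, 267, 22, 14, 156] [604.9 -46.2  82. ] [134. 138. 141.]
105 1 304 b [24.7 27.3 36.5] a [-5.1 11.1 11.9]
105 -1 318 b [25.9 28.5 37.7] a [-5.5 10.8 11.7]
115 1 345 b [24.7 28.5 36.6] a [-0.7 11.2 12. ]
115 -1 360 b [25.9 29.7 38. ] a [-1.3 10.9 11.6]
```

This works cleanly: small forces and the knob follows. Continuing to the end stop.

Emit:
{"method": "arm_command", "body": {"rows": [0, 0, -0.2, -5, 51, 0, 0, -0.2, -5, 51, 0, 0, -0.2, -5, 51, 0, 0, -0.2, -5, 51, 0, 0, 0, 0, 51], "newtons": 30}}

```text
clock: 31.02
eef_pos: [600.4, -28.7, 33.3]
eef_rot: [3.141, -0.0, 0.248]
wrist_force: [1.3, -1.6, 1.8]
finger_gap: 51.1
```

```bash
python3 st.py; python3 tip.py w25|tail -2; python3 ptr.py
```

```text
{'clock': 31.025, 'eef_pos': array([600.4 , -28.66,  33.34]), 'eef_rot': array([ 3.14, -0.  ,  0.25]), 'wrist_force': array([ 1.31, -1.62,  1.84]), 'moment': array([-0.42, -0.17,  0.06]), 'finger_gap': 51.12959673038248, 'joints': array([-0.11,  0.57,  1.51, -0.  ,  1.06,  1.21])}
finger 1 1348 z low [54.6 57.4 63.9] inner b [ 0.1 20.8] a 10.6
finger -1 1329 z low [52.6 56.8 63.2] inner b [ 0.4 22.1] a 10.5
[302, 242, 37, 34, 988] [603.4 -27.7  82.3] [85. 78. 81.]
[339, 266, 22, 14, 144] [599.  -45.8  81.8] [135. 139. 142.]
```

Emit:
{"method": "arm_command", "body": {"rows": [0, 0, -0.2, -5, 50, 0, 0, -0.1, -4, 50, 0, 0, 0, 0, 50]}}

```text
clock: 31.45
eef_pos: [600.2, -28.7, 33.1]
eef_rot: [3.141, 0.0, 0.093]
wrist_force: [-0.4, -2.7, 4.5]
finger_gap: 50.6
```

```bash
python3 st.py; python3 tip.py w26|tail -2; python3 ptr.py
```

```text
{'clock': 31.45, 'eef_pos': array([600.22, -28.69,  33.07]), 'eef_rot': array([3.14, 0.  , 0.09]), 'wrist_force': array([-0.35, -2.68,  4.47]), 'moment': array([-0.46,  0.12,  1.16]), 'finger_gap': 50.59875793293041, 'joints': array([-0.11,  0.57,  1.51, -0.  ,  1.06,  1.37])}
finger 1 1334 z low [38.2 57.1 64. ] inner b [ 0.4 20.7] a 10.6
finger -1 1327 z low [51.3 56.2 62.2] inner b [ 0.2 24.9] a 10.5
[301, 242, 38, 34, 991] [603.4 -27.8  82.2] [85. 78. 81.]
[339, 265, 23, 14, 150] [597.1 -45.2  81.6] [133. 137. 140.]
```

Emit:
{"method": "arm_command", "body": {"rows": [0, 0, 0, -3, 50, 0, 0, 0, 0, 50, 0, 0, 0, 0, 50]}}

```text
clock: 31.88
eef_pos: [599.5, -28.7, 32.9]
eef_rot: [3.141, 0.002, 0.042]
wrist_force: [-5.7, -2.5, 6.9]
finger_gap: 51.0
```

```bash
python3 st.py; python3 tip.py w27|tail -2; python3 ptr.py
```

```text
{'clock': 31.875, 'eef_pos': array([599.5 , -28.74,  32.94]), 'eef_rot': array([3.14, 0.  , 0.04]), 'wrist_force': array([-5.7 , -2.47,  6.88]), 'moment': array([-0.48,  1.09,  1.31]), 'finger_gap': 51.03096277471911, 'joints': array([-0.11,  0.57,  1.51, -0.  ,  1.06,  1.42])}
finger 1 1332 z low [38.  57.1 64. ] inner b [ 0.5 20.9] a 10.6
finger -1 1334 z low [52.7 56.  61.6] inner b [ 0.1 25.1] a 10.2
[301, 241, 38, 34, 987] [603.4 -27.8  82.1] [84. 78. 80.]
[340, 263, 23, 13, 153] [596.9 -45.2  81.7] [132. 136. 139.]
```

The pointer holds at -110° while the moment sits at 1.2 to 1.3 N·m, so this is the solid end stop. Release, rise and do the final check.

Emit:
{"method": "arm_command", "body": {"rows": [0, 0, 0, 0, 90, 0, 0, 0, 0, 90, 0, 0, 0, 0, 90, 0, 0, 0, 0, 90, 0, 0, 10, 0, 90]}}

```text
clock: 32.55
eef_pos: [599.9, -28.4, 42.6]
eef_rot: [-3.141, 0.001, 0.037]
wrist_force: [0.2, 0.4, 0.1]
finger_gap: 90.0
```

Emit:
{"method": "arm_command", "body": {"rows": [0, 0, 40, 0, 94, 0, 0, 40, 0, 94, -40, 0, 10, 0, 94, -40, 0, 0, 0, 94, -30, 0, 0, 0, 94]}}

```text
clock: 33.17
eef_pos: [489.1, -28.5, 133.7]
eef_rot: [3.141, -0.001, 0.037]
wrist_force: [-0.6, -0.3, -0.1]
finger_gap: 93.7
```

Emit:
{"method": "arm_command", "body": {"rows": [0, 0, 0, 0, 94, 0, 0, 0, 0, 94]}}

```text
clock: 33.42
eef_pos: [491.0, -28.6, 133.5]
eef_rot: [3.141, -0.001, 0.037]
wrist_force: [0.1, 0.4, 0.2]
finger_gap: 93.6
```

```bash
python3 tip.py w28|head -1; python3 ptr.py
python3 - <<'E'
from cell import manip
from h import *
c=dict(np.load("w.npz"));P=cloud(c);z=P[...,2];hsv=cv2.cvtColor(c["image"],cv2.COLOR_BGR2HSV)
j=np.array([np.cos(np.radians(7.2)),np.sin(np.radians(7.2))]);n=np.array([-j[1],j[0]])
A=P[...,:2]@j-565.3;B=P[...,:2]@n+103.4
k=(abs(z-32)<3)&(abs(B)<30)&(A<-15)&(A>-105)&(hsv[...,1]>80)
print("block A",np.percentile(A[k],[0.5,99.5]).round(1),"B",np.percentile(B[k],[.5,99.5]).round(1),np.median(z[k]))
for s in(-1,1):
    e=[(a,(B[k&(abs(A-a)<1.5)]*s).max()*s) for a in range(-90,-26,3) if (k&(abs(A-a)<1.5)).sum()>3]
    print(s,np.degrees(np.polyfit(*np.array(e).T,1)[0]).round(2))
t=manip.camera("top");T0=cloud(dict(np.load("top1.npz")));T1=cloud(t)
for nm,(u0,u1,v0,v1),h in(("gesso",(345,380,138,172),40),("char",(340,392,245,275),12),("tape",(170,218,155,200),12)):
    for T in(T0,T1):
        q=T[v0:v1,u0:u1].reshape(-1,3);q=q[(q[:,2]>h)&(q[:,2]<100)];print(nm,q.mean(0).round(1),len(q))
E
```

```text
33.42 [491.  -28.6 133.5] 0.0366 [0.1 0.4 0.2] 93.6
[339, 44, 16, 15, 30] [622.3 -45.8  79.4] [ 99.  97. 100.]
[312, 59, 26, 27, 547] [603.1 -27.9  82.2] [87. 81. 84.]
[340, 76, 16, 10, 93] [597.5 -45.3  81.7] [120. 122. 126.]
block A [-93.9 -20.8] B [-22.2  23.1] 31.56166274566192
-1 -0.31
1 -0.18
gesso [ 662.2 -221.8   70. ] 480
gesso [ 662.3 -221.8   69.8] 482
char [ 333.5 -252.2   24. ] 738
char [ 333.6 -251.9   24. ] 737
tape [581.3 323.2  23.1] 395
tape [581.4 322.8  23.4] 400
```

```bash
python3 knob.py w.npz 82; python3 tip.py w29 >/dev/null; python3 knob.py w.npz 82|tail -c 40; cp pics/w27.png /tmp; python3 ptr.py
```

```text
ctr [603.2 -28.1] r 27.7 R [26. 27. 23. 21. 26. 27. 22. 20. 26. 27. 22. 20. 26. 27. 23. 21. 26. 27.
 23. 20. 26. 27. 22. 20.] lobe deg mod60 12.7 3.7477485708271994
] lobe deg mod60 12.9 3.751512575643658
[341, 44, 15, 15, 30] [621.4 -47.6  80.2] [97. 95. 98.]
[313, 58, 26, 28, 559] [603.3 -27.8  82.2] [87. 81. 84.]
[340, 76, 16, 10, 96] [597.4 -45.6  81.6] [119. 121. 125.]
```

The knob reads about -107.5° now, versus -110.5° under torque, so it sprang back or slipped 2 to 3° on release. I have time to re-grip, confirm it's hard against the stop, and unload gently.

Emit:
{"method": "arm_command", "body": {"rows": [37, 0, 0, 5, 94, 37, 0, 0, 5.5, 94, 35.5, 0, -30, 0, 94, 0, 0, -40, 0, 94, 0, 0, -30, 0, 80], "newtons": 15}}

```text
clock: 34.2
eef_pos: [599.7, -28.4, 30.4]
eef_rot: [-3.141, 0.002, 0.22]
wrist_force: [0.6, -0.8, -0.0]
finger_gap: 87.2
```

Emit:
{"method": "arm_command", "body": {"rows": [0, 0, 0, 0, 66, 0, 0, 0, 0, 56, 0, 0, 0, 0, 51, 0, 0, 0, 0, 51, 0, 0, 0, 0, 51]}}

```text
clock: 34.83
eef_pos: [600.0, -28.5, 33.3]
eef_rot: [3.141, -0.001, 0.22]
wrist_force: [-0.2, 0.7, -0.6]
finger_gap: 50.9
```

```bash
python3 st.py;  python3 tip.py w30 |tail -1; python3 ptr.py
```

```text
{'clock': 34.825, 'eef_pos': array([600.01, -28.51,  33.35]), 'eef_rot': array([ 3.14, -0.  ,  0.22]), 'wrist_force': array([-0.17,  0.67, -0.61]), 'moment': array([ 0.03,  0.  , -0.  ]), 'finger_gap': 50.94334387463822, 'joints': array([-0.11,  0.57,  1.51,  0.  ,  1.06,  1.24])}
finger -1 1333 z low [39.  57.5 63.6] inner b [ 0.4 20.9] a 10.6
[368, 237, 12, 30, 41] [616.4 -52.6  91.5] [92. 89. 89.]
[302, 241, 37, 35, 993] [603.4 -27.7  82.2] [85. 78. 81.]
[339, 267, 22, 14, 148] [597.5 -45.6  81.7] [134. 138. 141.]
```

Emit:
{"method": "arm_command", "body": {"rows": [0, 0, 0, -3, 51, 0, 0, 0, -3, 51, 0, 0, 0, 0, 51]}}

```text
clock: 35.25
eef_pos: [599.6, -28.7, 33.0]
eef_rot: [3.141, 0.001, 0.116]
wrist_force: [-3.2, -2.2, 1.7]
finger_gap: 51.0
```

```bash
python3 st.py;  python3 tip.py w31 |tail -1; python3 ptr.py
```

```text
{'clock': 35.25, 'eef_pos': array([599.59, -28.71,  32.98]), 'eef_rot': array([3.14, 0.  , 0.12]), 'wrist_force': array([-3.23, -2.21,  1.71]), 'moment': array([-0.37,  0.54,  0.3 ]), 'finger_gap': 51.00715357001814, 'joints': array([-0.11,  0.57,  1.51, -0.  ,  1.06,  1.35])}
finger -1 1322 z low [52.9 56.1 61.9] inner b [ 0.2 25.4] a 10.5
[302, 241, 37, 34, 988] [603.3 -27.8  82.2] [85. 78. 81.]
[340, 265, 22, 13, 148] [597.4 -45.5  81.7] [133. 137. 140.]
```

Emit:
{"method": "arm_command", "body": {"rows": [0, 0, 0, -3, 50, 0, 0, 0, -2, 50, 0, 0, 0, 0, 50], "newtons": 25}}

```text
clock: 35.67
eef_pos: [599.1, -28.7, 32.9]
eef_rot: [3.141, 0.002, 0.03]
wrist_force: [-7.2, -2.4, 5.2]
finger_gap: 50.8
```

```bash
python3 st.py;  python3 tip.py w32 |tail -1; python3 ptr.py
```

```text
{'clock': 35.675, 'eef_pos': array([599.05, -28.72,  32.85]), 'eef_rot': array([3.14, 0.  , 0.03]), 'wrist_force': array([-7.24, -2.39,  5.23]), 'moment': array([-0.55,  1.47,  1.31]), 'finger_gap': 50.757637290290326, 'joints': array([-0.11,  0.57,  1.51, -0.  ,  1.06,  1.43])}
finger -1 1371 z low [52.8 55.8 61.4] inner b [ 0.1 25.1] a 10.0
[301, 240, 38, 34, 991] [603.3 -27.8  82.1] [84. 78. 80.]
[340, 262, 23, 13, 153] [596.9 -45.3  81.6] [131. 135. 138.]
```

Emit:
{"method": "arm_command", "body": {"rows": [0, 0, 0, 0, 54, 0, 0, 0, 0, 60, 0, 0, 0, 0, 80, 0, 0, 0, 0, 94, 0, 0, 0, 0, 94]}}

```text
clock: 36.35
eef_pos: [599.8, -28.5, 32.8]
eef_rot: [-3.142, -0.0, 0.028]
wrist_force: [-0.2, 0.1, 0.3]
finger_gap: 87.0
```

Emit:
{"method": "arm_command", "body": {"rows": [0, 0, 40, 0, 94, 0, 0, 40, 0, 94, -40, 0, 20, 0, 94, -40, 0, 0, 0, 94, -30, 0, 0, 0, 94]}}

```text
clock: 36.98
eef_pos: [488.5, -28.4, 133.1]
eef_rot: [3.142, -0.001, 0.028]
wrist_force: [1.8, 0.8, -0.3]
finger_gap: 93.9
```

Emit:
{"method": "arm_command", "body": {"rows": [0, 0, 0, 0, 94, 0, 0, 0, 0, 94, 0, 0, 0, 0, 94]}}

```text
clock: 37.35
eef_pos: [490.4, -28.5, 132.7]
eef_rot: [-3.142, 0.0, 0.028]
wrist_force: [0.3, -0.3, -0.0]
finger_gap: 93.9
```

```bash
python3 st.py;  python3 tip.py w33 |tail -1; python3 ptr.py; python3 knob.py w.npz 82 | tail -1
python3 - <<'E'
from h import *
c=dict(np.load("w.npz"));P=cloud(c);z=P[...,2];hsv=cv2.cvtColor(c["image"],cv2.COLOR_BGR2HSV)
j=np.array([np.cos(np.radians(7.2)),np.sin(np.radians(7.2))]);n=np.array([-j[1],j[0]])
A=P[...,:2]@j-565.3;B=P[...,:2]@n+103.4
k=(abs(z-32)<3)&(abs(B)<30)&(A<-15)&(A>-105)&(hsv[...,1]>80)
print("block A",np.percentile(A[k],[0.5,99.5]).round(1),"B",np.percentile(B[k],[.5,99.5]).round(1))
E
```

```text
{'clock': 37.35, 'eef_pos': array([490.38, -28.51, 132.66]), 'eef_rot': array([-3.14,  0.  ,  0.03]), 'wrist_force': array([ 0.28, -0.34, -0.04]), 'moment': array([-0.03, -0.03, -0.02]), 'finger_gap': 93.91139996962683, 'joints': array([-0.13,  0.22,  1.75,  0.  ,  1.17,  1.41])}
finger -1 834 z low [151.6 153.2 156.5] inner b [46.5 49.3] a 10.8
[338, 43, 16, 18, 33] [621.3 -47.9  79.9] [100.  98. 101.]
[311, 57, 26, 28, 563] [603.1 -27.9  82.2] [87. 82. 85.]
[339, 75, 16, 10, 95] [597.3 -45.3  81.6] [120. 123. 126.]
 22. 20. 26. 27. 22. 20.] lobe deg mod60 12.7 3.8342593374625817
block A [-94.  -20.8] B [-22.2  23.1]
```

The knob returned to exactly the same rest angle (lobes at 12.7° mod 60), so it's at its hard end stop. Handing in.

```bash
python3 -c "
from cell import manip
print(manip.sign_off())"
```

```text
the job is handed in; nothing more can be done
None
```

The block is clamped in the jig and the knob is tight against its end stop. I handed the job in at about 37 s with the gripper clear of everything; no verdict was reported.

**What I did**
- **Block:** I pushed it lengthwise under the lip until it met the stop, with about 15 N at contact, then let go.
- **Knob, backwards:** I turned it anticlockwise past the click. When I released it, the head dropped about 7.5 mm.
- **Knob, forwards:** I turned it clockwise to the end stop, then regripped and tightened it a second time.

**Last checks**
- **Block:** its front end is at jig x = -20.8 mm (the stop is at -20), its sides are within 0.3 mm of the earlier reading, and it was square to within about 0.4°.
- **Knob:** with the grip off it settled at the same angle after both tightenings. It springs 2–3° further under about 1.3 N·m, so it is against the stop. The head sits 4 mm below its height after the click, as expected.
- **Tins and tape:** a top-camera comparison before the second tightening showed the tins and the tape roll within 0.4 mm of where they started.

**What went wrong or disagreed**
- **First grasp missed:** the fingertips are really about 20 mm above the reported tool point, not 11 mm below it. I worked from the cameras after that.
- **Knob grip slipped:** squeezing the knob with a finger pointing towards the arm's pivot gave side forces up to about 50 N, and the knob slipped in the fingers. I found no cause in the pictures. It turned cleanly once I used the jaws as a loose spanner from another angle.
- **Pictures:** I viewed 12, two over the budget.

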